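# Load and close the vial shaker

### The job

Load the vial shaker: slide its clear guard fully open, lower the empty dark grey carrier down over the ball hitch until all its legs stand on the deck, squarely, with its latch lever towards the front of the shaker, and press the lever fully down. Stand every amber vial upright in a carrier pocket, one to a pocket, then slide the guard fully shut; leave the pill bottle, carton and calculator where they are.

Things in the scene. Friction and masses are not known exactly. Their poses are not given: they have to be found in the camera images.
- shaker: fixed ivory machine; pose varies. Base 240 (its x) by 440 (y) by 40 mm high, its top is the deck. Origin: centre of its underside; -x is its front, about facing the robot. Bay: +y half, ball hitch at (0, 110), free deck y = 5 to 213 mm, then an end wall 50 mm above the deck. Motor housing: -y half, 170 by 190 mm, y = -20 to -210, 90 mm above the deck
- ball (a point): centre of the steel hitch ball, 32 mm in diameter, on a 16 mm neck in the middle of the bay, 30 mm above the deck, 70 mm above the counter; frame parallel to the shaker's
- guard (a joint): travel (m) of the clear guard, a tunnel of roof (228 by 200 mm, its top 181 mm above the counter), front and back panel, with open ends. 0 = fully shut, over the bay; 0.21 = fully open, over the motor housing. Opens along the shaker's -y, about 1.5 N friction, stays where left; starts shut or up to 40 mm open
- guard_grip (a point): top centre of the black grip on the guard's roof; the grip is a block 70 mm (shaker x) by 16 mm (shaker y), 36 mm tall, standing on the roof; frame parallel to the shaker's, 217 mm above the counter; it travels with the guard
- carrier: dark grey vial carrier, loose, 0.35 kg: block 132 (its x) by 144 mm (y), top 80 mm above the feet of its four corner legs; four round pockets in the top; under its middle a socket tube, 37 mm inside, open downwards, from 6 mm above the feet. Origin: centre between the feet, z up. Latch lever on its -x side. On the shaker its legs stand on the deck, the ball in the socket with 2.5 mm play
- socket (a point): centre of the socket in the carrier, on its vertical axis 30 mm above the feet; coincides with point ball when seated
- carrier_grip (a point): top centre of the aluminium grip block on the carrier, 122 mm above the feet: 40 mm long (carrier x), 22 mm wide (carrier y), 42 mm tall, standing on the block's top
- latch (a joint): angle of the carrier's latch lever: 0 = up (unlatched, as at the start), 0.6 rad = fully down, lying flat, its claw then under the ball. It is stiff enough to stay where left; about 2 N on its pad presses it down
- latch_pad (a point): top of the pressing pad at the free end of the lever. The lever pivots at (-28, 0, 88) mm in the carrier frame, along y, and points to carrier -x; the pad is 20 mm wide and 12 mm long; up, its top lies at (-53, 0, 115) mm in the carrier frame, down at (-64, 0, 96) mm
- pocket0 (a point): centre of the floor of a carrier pocket at (-42, 47) mm in the carrier frame, 54 mm above the feet: round, 37 mm wide, 26 mm deep, 2 mm chamfer. Any vial may stand in any pocket
- pocket1 (a point): centre of the floor of a carrier pocket at (-42, -47) mm in the carrier frame, 54 mm above the feet: round, 37 mm wide, 26 mm deep, 2 mm chamfer. Any vial may stand in any pocket
- pocket2 (a point): centre of the floor of a carrier pocket at (42, 47) mm in the carrier frame, 54 mm above the feet: round, 37 mm wide, 26 mm deep, 2 mm chamfer. Any vial may stand in any pocket
- pocket3 (a point): centre of the floor of a carrier pocket at (42, -47) mm in the carrier frame, 54 mm above the feet: round, 37 mm wide, 26 mm deep, 2 mm chamfer. Any vial may stand in any pocket
- vial0: closed amber vial with a white cap, a plain cylinder 32 mm in diameter and 66 mm tall, about 80 g with a thick heavy foot, standing on the counter at the start; origin: centre of its underside, z up along it. Two to four of the four vials are present
- vial1: closed amber vial with a white cap, a plain cylinder 32 mm in diameter and 66 mm tall, about 80 g with a thick heavy foot, standing on the counter at the start; origin: centre of its underside, z up along it. Two to four of the four vials are present
- vial2: closed amber vial with a white cap, a plain cylinder 32 mm in diameter and 66 mm tall, about 80 g with a thick heavy foot, standing on the counter at the start; origin: centre of its underside, z up along it. Two to four of the four vials are present
- vial3: closed amber vial with a white cap, a plain cylinder 32 mm in diameter and 66 mm tall, about 80 g with a thick heavy foot, standing on the counter at the start; origin: centre of its underside, z up along it. Two to four of the four vials are present
- pill_bottle: bystander: white pill bottle, 60 mm across, 110 mm tall, beyond the work; origin under its centre
- carton: bystander: white carton 60 by 100 by 50 mm; origin under its centre
- calculator: bystander: desk calculator 100 by 65 by 18 mm, lying flat; origin under its centre
There are look-alikes about, which are no part of the job. What is shaped like the vial1 but blue is not meant. Leave any blue look-alike of the vial2 alone.

How it is judged:
By the outcome, as a careful person would: the job done as asked, in the order asked, and still so for the second after the job is handed in, with the robot touching nothing.
Of vial0, vial1, vial2, vial3 only 2 to 4 are there at a start; the rules pass over those that are not, and their reading is None.
At some moment in a run one of vial0, vial1, vial2, vial3 may be knocked a few centimetres aside while the robot is not near it.
It also fails if it takes over 210 s, if anything falls off the work surface, if the arm or the gripper's body presses on something with over 40 N, if the wrist force passes 120 N, or if a joint passes its speed limit or range.

### The arm

A 6-joint arm with a two-finger parallel gripper is mounted at the origin on the work surface. World frame = base frame: x ahead of the robot, y to its left, z up, the work surface at z = 0. Lengths are in m, angles in rad, forces in N, time in s.
With the tool pointing down it reaches from about 0.375 to 0.975 m from the base axis. Payload 3.8 kg.
Tool frame: the origin (TCP) lies between the finger pads; the fingertips stand 22 mm ahead of it and the grasp point (between the pads) lies 3 mm ahead of it (bot.finger_overhang is the distance from the TCP to the fingertips, in m); x points along the fingers, y is the direction in which the jaws open and shut, and the axes are right-handed (so a half turn about x gives the same grasp; the last joint's range is limited). The gripper opens to 85 mm and grips with 20 to 120 N. Pads are 22 mm wide; open, the fingers measure 114 mm over their backs; the gripper's body (76 mm by 85 mm) begins 54 mm behind the grasp point. The pads swing forward as they close: fully open they stand 13 mm farther back than shut.
Start: joints at [1.225, 0.264, 1.604, -0, 1.274, -0.037], TCP at [0.205, 0.643, 0.253] pointing down, gripper open.
Joint ranges: [-2.63, 2.63], [-0.94, 2.18], [0.31, 2.57], [-1.31, 4.45], [0, 2.66], [-2.55, 2.55]. Speed limits (rad/s): [2.57, 2.57, 3.14, 3.14, 3.14, 3.14].

### API

Orientations are given as a rotation vector (axis times angle).
In Python, from workcell import bot gives the robot as it stands. The module is installed in compiled form; this text tells all that it offers.
- The arm moves only by the tool arm_command, never from a script. Its argument "series" is a list that holds one entry, the list of rows, each a list of 7 numbers: the turn, a rotation vector about the tool's x, y, z in rad, then the shift along the tool's x, y, z in cm, then the opening, from 0 (shut) to 1 (fully open). In form: [[[rx, ry, rz, x, y, z, grip], ...]]. A call has 1 to 10 rows; each row shifts and turns the pose as measured when the row begins, along the tool's axes as they then stand; what a row does not reach is not made up. A row lasts 1/10 s, in which the tool goes at most 50 mm and 8.59 degrees, less where a joint would pass 70% of its speed; a pose out of reach is approached as far as the arm can. A call is refused whole if a number of a shift passes 5 or a number of a turn 0.15, either way. A call with a gripper value outside its range is refused whole. The fingers move at their own pace and stop on an object; "newtons" is the grip in N (left out, the last holds). Time passes only in rows, so rows that do not move let the fingers close. It gives the time, the measured TCP pose, the force and the opening at its end, in the units of the state.
- bot.read_state(): the state, without advancing time (a new reading comes with each control period).
- bot.read_camera(name): name is "side" or "top" or "wrist"; returns (picture, depth): 400x640x3 uint8, blue, green, red; 400x640 float32, m along the optical axis (not along the pixel's ray), 0 where there is no reading.
- bot.camera_info(name): a dict with "K" (3x3 intrinsics, pixels), "extrinsics" (4x4, takes a point from camera to world coordinates). Camera axes: x right, y down, z forward; pixel columns grow to the right and rows downward; lengths in m; the calibration is good to about 2 mm. A picture is of the moment at which its call begins: read the wrist's pose just before it. camera_info takes no time and is no camera call; for the wrist camera it gives the pose at the moment of the call.
- bot.finish_job(): hands the job in, once; it reports no verdict.
The state is a dict: "time": time; "q": joint angles; "joint_vel": joint speeds; "joint_torque": joint torques, N m; "tool_pos": TCP position; "tcp_rot": TCP orientation; "wrist_force": force on the tool from outside, world axes, zero at the start; "torque": the same for the moment, N m; "width": opening from 0.0 (shut) to 1.0 (fully open).
Only numpy, scipy, OpenCV 4.12 (cv2) and the standard library are available. Lean on these libraries where they do the work, as an engineer would, in place of code of your own. Each camera call takes 0.05 s, during which the arm holds its last target.

## Working session

There is one attempt and no reset: what is moved stays moved. The work goes in short steps, Python scripts to look and compute and a tool call to move; the robot and the scene stay as the last step left them, time stands still between calls to the robot, and variables do not carry over. Pictures are saved under pics/ and viewed, and the job is handed in when it is done.

Besides the shell and the picture viewer there is one more tool, called as name(argument=value, ...) on one line, values as JSON. arm_command: Moves the arm, as the interface text tells. Its arguments: {"type":"object","properties":{"series":{"type":"array"},"newtons":{"type":"number"}},"required":["series"]}

```bash
mkdir -p pics; ls; cat > h.py <<'E'
import numpy as np,cv2
from workcell import bot
from scipy.spatial.transform import Rotation as R
def snap(name,tag):
    info=bot.camera_info(name); s=bot.read_state()
    im,d=bot.read_camera(name)
    np.savez(f'pics/{tag}.npz',im=im,d=d,K=info['K'],E=info['extrinsics'])
    cv2.imwrite(f'pics/{tag}.png',im)
    return im,d,np.array(info['K']),np.array(info['extrinsics'])
def load(tag):
    z=np.load(f'pics/{tag}.npz'); return z['im'],z['d'],z['K'],z['E']
def cloud(d,K,E):
    v,u=np.mgrid[:d.shape[0],:d.shape[1]]
    P=np.stack([(u-K[0,2])/K[0,0]*d,(v-K[1,2])/K[1,1]*d,d],-1)
    return P@E[:3,:3].T+E[:3,3]
def atz(u,v,z,K,E):
    r=E[:3,:3]@np.array([(u-K[0,2])/K[0,0],(v-K[1,2])/K[1,1],1]); t=(z-E[2,3])/r[2]
    return E[:3,3]+t*r
def proj(P,K,E):
    p=E[:3,:3].T@(np.array(P)-E[:3,3]); q=K@p; return q[:2]/q[2]
def crop(tag,x0,y0,x1,y1,k,out):
    im=cv2.imread(f'pics/{tag}.png')[y0:y1,x0:x1]
    cv2.imwrite(f'pics/{out}.png',cv2.resize(im,None,fx=k,fy=k,interpolation=cv2.INTER_CUBIC))
def st():
    s=bot.read_state(); print('t',round(s['time'],2),'pos',np.round(s['tool_pos'],4),'rot',np.round(s['tcp_rot'],3),'F',np.round(s['wrist_force'],1),'w',round(s['width'],3),'q',np.round(s['q'],2))
    return s
E
python3 - <<'E'
from h import *
s=st(); print(R.from_rotvec(s['tcp_rot']).as_matrix().round(3), bot.finger_overhang)
for n in('side','top','wrist'):
    im,d,K,E=snap(n,n+'0'); print(n,K.tolist(),E.round(3).tolist())
E
```

```text
pics
t 0.0 pos [0.2049 0.6424 0.252 ] rot [ 0.241  1.558 -0.244] F [ 0.2 -0.5 -0.5] w 1.003 q [ 1.23  0.26  1.61 -0.    1.27 -0.04]
[[-0.001  0.304  0.953]
 [-0.002  0.953 -0.304]
 [-1.    -0.002 -0.   ]] 0.022
side [[462.44040657632047, 0.0, 328.8662000362985], [0.0, 462.44040657632047, 202.89410487623556], [0.0, 0.0, 1.0]] [[-0.966, -0.203, 0.158, 0.28], [-0.257, 0.721, -0.644, 0.927], [0.017, -0.663, -0.749, 1.201], [0.0, 0.0, 0.0, 1.0]]
top [[375.1084355070246, 0.0, 321.08849570733236], [0.0, 375.1084355070246, 193.89672489210142], [0.0, 0.0, 1.0]] [[0.017, -0.999, 0.049, 0.439], [-1.0, -0.016, 0.017, 0.034], [-0.017, -0.049, -0.999, 1.149], [0.0, 0.0, 0.0, 1.0]]
wrist [[351.58327881760994, 0.0, 326.70737894255194], [0.0, 351.58327881760994, 195.1234878874312], [0.0, 0.0, 1.0]] [[0.303, 0.903, 0.304, 0.127], [0.953, -0.287, -0.099, 0.667], [-0.002, 0.32, -0.948, 0.372], [0.0, 0.0, 0.0, 1.0]]
```

View pics/top0.png

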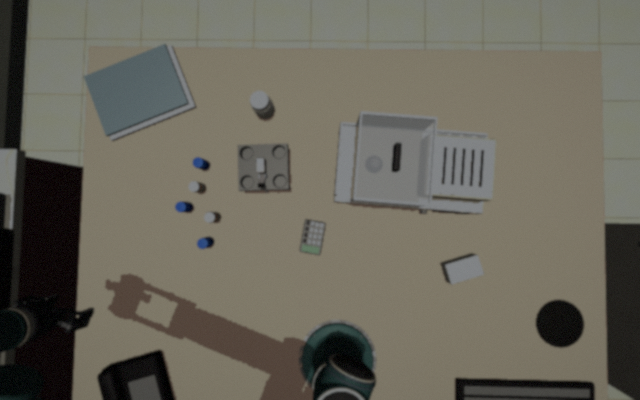

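View pics/side0.png

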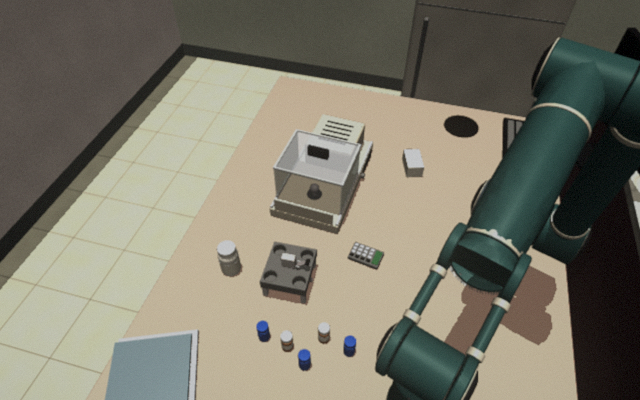

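View pics/wrist0.png

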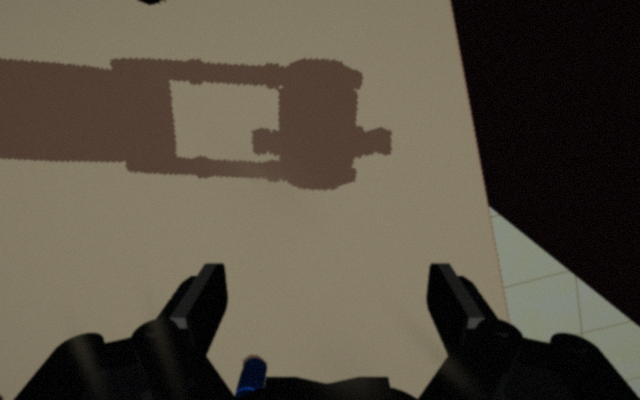

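```bash
python3 - <<'E'
from h import *
crop('top0',170,130,330,260,5,'c1'); crop('top0',325,100,505,220,4.4,'c2')
crop('side0',210,220,400,380,4,'c3'); crop('side0',240,100,400,240,5,'c4')
for n in('top0','side0'):
    im,d,K,E=load(n);P=cloud(d,K,E)
    for (u,v) in ([(264,168),(261,165),(397,157),(465,200),(470,210),(345,180),(195,187),(211,217),(374,163),(250,250)] if n=='top0' else [(288,257),(288,335),(324,327),(318,152),(314,190)]):
        print(n,u,v,P[v,u].round(4))
E
```

```text
top0 264 168 [0.5571 0.2096 0.1264]
top0 261 165 [0.5655 0.2184 0.1247]
top0 397 157 [ 0.5791 -0.1376  0.2162]
top0 465 200 [ 0.4812 -0.3688  0.0434]
top0 470 210 [ 0.4521 -0.3818  0.0474]
top0 345 180 [ 0.5348 -0.0168  0.042 ]
top0 195 187 [0.5055 0.419  0.0688]
top0 211 217 [0.4194 0.3696 0.0687]
top0 374 163 [ 0.5678 -0.0848  0.1819]
top0 250 250 [ 3.196e-01  2.682e-01 -1.000e-04]
side0 288 257 [0.5659 0.2285 0.1243]
side0 288 335 [0.5039 0.4255 0.0669]
side0 324 327 [0.4193 0.3788 0.0668]
side0 318 152 [ 0.5788 -0.1273  0.2073]
side0 314 190 [ 0.5802 -0.0833  0.0754]
```

View pics/c1.png

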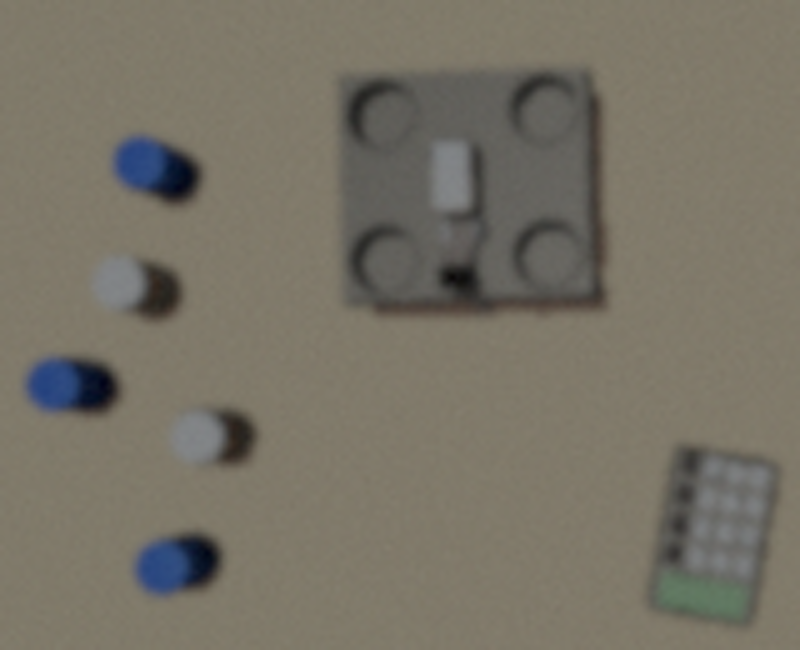

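View pics/c2.png

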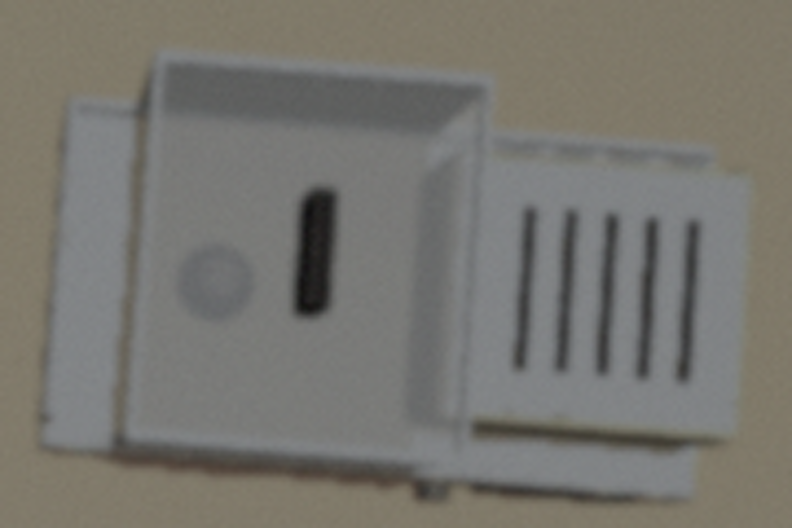

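View pics/c3.png

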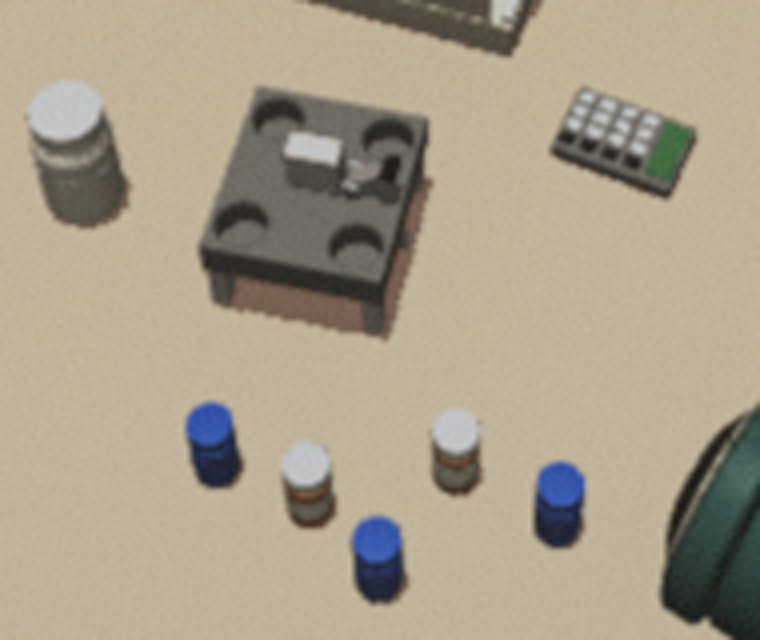

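View pics/c4.png

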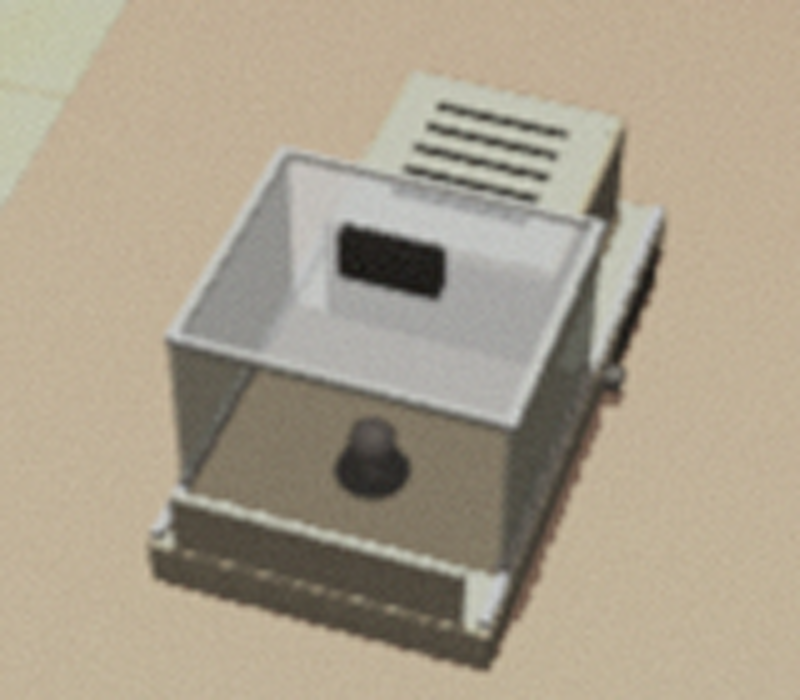

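```bash
cat > m.py <<'E'
from h import *
def rect(tag,zlo,zhi,xlo,xhi,ylo,yhi):
    im,d,K,E=load(tag);P=cloud(d,K,E)
    m=(P[...,2]>zlo)&(P[...,2]<zhi)&(P[...,0]>xlo)&(P[...,0]<xhi)&(P[...,1]>ylo)&(P[...,1]<yhi)&(d>0)
    Q=P[m]; r=cv2.minAreaRect((Q[:,:2]*1000).astype(np.float32))
    return Q.mean(0).round(4),np.round(r[0],1),np.round(r[1],1),round(r[2],2),m.sum()
E
python3 - <<'E'
from m import *
print('carrier top',rect('top0',.074,.086,.4,.7,.1,.32))
print('carrier grip',rect('top0',.117,.13,.4,.7,.1,.32))
print('cgrip side',rect('side0',.117,.13,.4,.7,.1,.32))
print('guard grip',rect('top0',.2,.23,.4,.7,-.3,.05))
print('roof',rect('top0',.17,.19,.4,.75,-.4,.1))
print('housing',rect('top0',.12,.14,.4,.75,-.5,.1))
print('deck',rect('top0',.036,.048,.35,.75,-.5,.1))
for a in((.36,.45,.34,.40),(.46,.55,.39,.45)):
  print('vial',rect('top0',.055,.075,*a)); print('vial s',rect('side0',.055,.075,*a))
E
```

```text
carrier top (array([0.5699, 0.2203, 0.0811]), array([568. , 221.2]), array([132.7, 144.9]), 2.73, np.int64(1573))
carrier grip (array([0.5619, 0.2202, 0.1228]), array([546.7, 219.3]), array([77.7, 20.4]), 2.79, np.int64(122))
cgrip side (array([0.5599, 0.2259, 0.1223]), array([547.4, 224.6]), array([79.6, 26.7]), 3.1, np.int64(113))
guard grip (array([ 0.5809, -0.1376,  0.2166]), array([ 582. , -138.9]), array([16.7, 69.9]), 86.05, np.int64(208))
roof (array([ 0.5818, -0.1397,  0.183 ]), array([ 582.5, -139.3]), array([201. , 233.1]), 86.32, np.int64(6739))
housing (array([ 0.5674, -0.3351,  0.1315]), array([ 572.6, -229.6]), array([379.1, 223.8]), 85.7, np.int64(3774))
deck (array([ 0.5581, -0.1486,  0.0419]), array([ 574.9, -210.3]), array([438.7, 242.9]), 86.32, np.int64(2196))
vial (array([0.4195, 0.3738, 0.0661]), array([397.1, 375.8]), array([30.2, 74.4]), 86.81, np.int64(101))
vial s (array([0.42  , 0.3813, 0.0662]), array([401.6, 390.4]), array([33. , 74.7]), 60.68, np.int64(127))
vial (array([0.5089, 0.4219, 0.0662]), array([508.4, 422.8]), array([30. , 29.2]), 89.86, np.int64(104))
vial s (array([0.5092, 0.4297, 0.0662]), array([509.7, 428.4]), array([28.9, 31.7]), 17.57, np.int64(129))
```

```bash
cat > go.py <<'E'
# usage: go.py x y z psi_deg  -> turn about tool x and the shift in tool axes (cm) (after turn)
import sys; from h import *
s=st(); M=R.from_rotvec(s['tcp_rot']).as_matrix()
x,y,z,p=map(float,sys.argv[1:5]); p=np.radians(p)
T=np.array([[0,-np.sin(p),np.cos(p)],[0,np.cos(p),np.sin(p)],[-1,0,0]])
rv=R.from_matrix(M.T@T).as_rotvec(); d=np.array([x,y,z])-s['tool_pos']
print('turn',rv.round(3),'shift before-turn axes cm',(M.T@d*100).round(2),'after-turn axes cm',(T.T@d*100).round(2),'psi now',np.degrees(np.arctan2(-M[0,1],M[1,1])).round(2))
E
python3 go.py .582 -.139 .30 -3.7
```

```text
t 0.15 pos [0.205  0.6426 0.2522] rot [ 0.241  1.558 -0.244] F [-0.4 -0.2 -0.8] w 1.002 q [ 1.23  0.26  1.61 -0.    1.27 -0.04]
turn [-0.244 -0.     0.002] shift before-turn axes cm [ -4.67 -63.01  59.67] after-turn axes cm [ -4.78 -75.56  42.67] psi now -17.69
```

arm_command(series=[[[-0.12, 0, 0, -2.4, 0, 0, 1], [-0.12, 0, 0, -2.4, 0, 0, 1], [0, 0, 0, 0, -3.8, 2.1, 1], [0, 0, 0, 0, -3.8, 2.1, 1], [0, 0, 0, 0, -3.8, 2.1, 1], [0, 0, 0, 0, -3.8, 2.1, 1], [0, 0, 0, 0, -3.8, 2.1, 1], [0, 0, 0, 0, -3.8, 2.1, 1], [0, 0, 0, 0, -3.8, 2.1, 1], [0, 0, 0, 0, -3.8, 2.1, 1]]], newtons=40)

```text
time: 1.15
tool_pos: [0.3563, 0.3216, 0.2976]
tcp_rot: [0.032, 1.573, -0.044]
wrist_force: [1.3, 0.6, 0.0]
width: 1.0
```

```bash
python3 go.py .582 -.139 .30 -3.7
```

```text
t 1.15 pos [0.3563 0.3216 0.2976] rot [ 0.032  1.573 -0.044] F [1.3 0.6 0. ] w 1.0 q [ 0.68 -0.13  1.94 -0.    1.34 -0.84]
turn [ 0.016 -0.003  0.008] shift before-turn axes cm [ 4.000e-02 -4.491e+01  2.478e+01] after-turn axes cm [ -0.24 -44.5   25.5 ] psi now -2.77
```

arm_command(series=[[[0.016, 0, 0.008, 0, -3.9, 2.2, 1], [0, 0, 0, 0, -3.9, 2.2, 1], [0, 0, 0, 0, -3.9, 2.2, 1], [0, 0, 0, 0, -3.9, 2.2, 1], [0, 0, 0, 0, -3.9, 2.2, 1], [0, 0, 0, 0, -3.9, 2.2, 1], [0, 0, 0, 0, -3.9, 2.2, 1], [0, 0, 0, 0, -3.9, 2.2, 1], [0, 0, 0, 0, -3.9, 2.2, 1], [0, 0, 0, 0, -3.9, 2.2, 1]]])

```text
time: 2.15
tool_pos: [0.5539, -0.0998, 0.296]
tcp_rot: [0.053, 1.571, -0.049]
wrist_force: [0.4, 0.5, -0.0]
width: 1.002
```

```bash
python3 go.py .582 -.139 .30 -3.7; python3 -c "
from h import *
snap('wrist','w1');snap('top','t1')"
```

```text
t 2.15 pos [ 0.5539 -0.0998  0.296 ] rot [ 0.053  1.571 -0.049] F [ 0.4  0.5 -0. ] w 1.002 q [-0.22  0.03  1.79  0.    1.32 -1.73]
turn [-0.    -0.001 -0.002] shift before-turn axes cm [-0.41 -3.72  3.06] after-turn axes cm [-0.4  -3.73  3.06] psi now -3.72
```

View pics/w1.png

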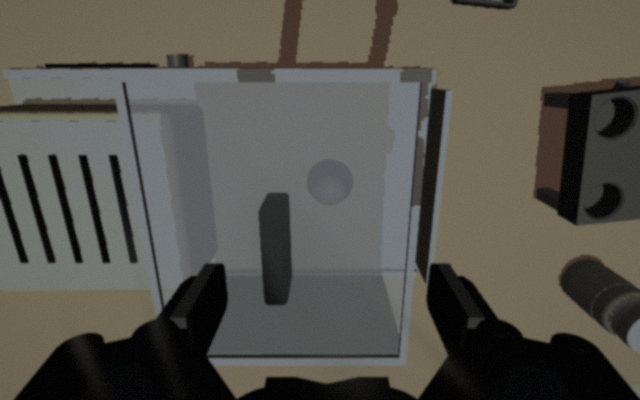

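View pics/t1.png

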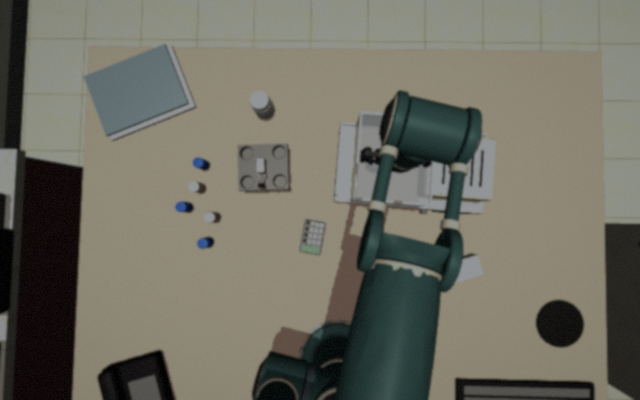

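```bash
python3 - <<'E'
from m import *
print('grip w',rect('w1',.2,.225,.5,.64,-.17,-.10))
print('roof w',rect('w1',.17,.19,.4,.75,-.4,.1))
im,d,K,E=load('w1')
print(E.round(3), atz(275,203,.217,K,E), atz(330,180,.086,K,E))
P=cloud(d,K,E); print(P[240,277],P[180,330],P[205,250])
E
```

```text
grip w (array([ 0.5758, -0.135 ,  0.2151]), array([ 579.8, -136.4]), array([16.3, 69.6]), 86.18, np.int64(2783))
roof w (array([ 0.5585, -0.1306,  0.1815]), array([ 581. , -136.9]), array([201.5, 232.5]), 86.27, np.int64(75283))
[[ 0.064  0.946  0.318  0.472]
 [ 0.998 -0.061 -0.018 -0.095]
 [ 0.002  0.319 -0.948  0.416]
 [ 0.     0.     0.     1.   ]] [ 0.54187093 -0.1304475   0.217     ] [ 0.56751502 -0.09735315  0.086     ]
[ 0.56611659 -0.13180896  0.21762396] [ 0.54020235 -0.09672609  0.18042382] [ 0.55514297 -0.15497496  0.1801646 ]
```

arm_command(series=[[[0, 0, 0, 0, -1.8, 1.4, 0.6], [0, 0, 0, 0, -1.8, 1.4, 0.6], [0, 0, 0, 2.0, 0, 0, 0.6], [0, 0, 0, 2.0, 0, 0, 0.6], [0, 0, 0, 2.0, 0, 0, 0.6], [0, 0, 0, 0, 0, 0, 0.6]]])

```text
time: 2.85
tool_pos: [0.5798, -0.1407, 0.2322]
tcp_rot: [0.059, 1.574, -0.055]
wrist_force: [0.0, 0.1, -0.6]
width: 0.599
```

```bash
python3 go.py .580 -.137 .209 -3.7
```

```text
t 2.85 pos [ 0.5798 -0.1407  0.2322] rot [ 0.059  1.574 -0.055] F [ 0.   0.1 -0.6] w 0.599 q [-0.28  0.13  1.8   0.    1.21 -1.78]
turn [-0.008 -0.004 -0.003] shift before-turn axes cm [2.32 0.36 0.  ] after-turn axes cm [ 2.32  0.37 -0.  ] psi now -4.17
```

Then slide open ~171 mm (limit 0.21 − ~0.039); slow, in two calls.

arm_command(series=[[[-0.008, 0, 0, 1.2, 0.37, 0, 0.6], [0, 0, 0, 1.0, 0, 0, 0.6], [0, 0, 0, 0, 0, 0, 0], [0, 0, 0, 0, 0, 0, 0], [0, 0, 0, 0, 0, 0, 0], [0, 0, 0, 0, 0, 0, 0]]])

```text
time: 3.45
tool_pos: [0.5804, -0.1352, 0.2107]
tcp_rot: [0.051, 1.572, -0.047]
wrist_force: [-0.0, -0.3, -3.6]
width: 0.18
```

```bash
python3 go.py .569 -.307 .2095 -3.7
```

```text
t 3.45 pos [ 0.5804 -0.1352  0.2107] rot [ 0.051  1.572 -0.047] F [-0.  -0.3 -3.6] w 0.18 q [-0.27  0.15  1.82  0.    1.17 -1.78]
turn [ 0.002 -0.002 -0.003] shift before-turn axes cm [  0.07 -17.22  -0.06] after-turn axes cm [  0.12 -17.22  -0.03] psi now -3.59
```

arm_command(series=[[[0, 0, 0, 0, -2, 0, 0], [0, 0, 0, 0, -2, 0, 0], [0, 0, 0, 0, -2, 0, 0], [0, 0, 0, 0, -2, 0, 0], [0, 0, 0, 0, -2, 0, 0], [0, 0, 0, 0, -2, 0, 0], [0, 0, 0, 0, -2, 0, 0], [0, 0, 0, 0, -1.5, 0, 0], [0, 0, 0, 0, -1, 0, 0], [0, 0, 0, 0, 0, 0, 0]]])

```text
time: 4.45
tool_pos: [0.5694, -0.3034, 0.2107]
tcp_rot: [0.055, 1.573, -0.044]
wrist_force: [-1.1, -0.9, -2.7]
width: 0.184
```

```bash
python3 go.py .569 -.307 .2095 -3.7
```

```text
t 4.45 pos [ 0.5694 -0.3034  0.2107] rot [ 0.055  1.573 -0.044] F [-1.1 -0.9 -2.7] w 0.184 q [-0.53  0.24  1.71  0.01  1.19 -2.04]
turn [ 0.001 -0.003 -0.007] shift before-turn axes cm [ 0.12 -0.37 -0.01] after-turn axes cm [ 0.12 -0.37 -0.01] psi now -3.62
```

Push until it meets the stop.

arm_command(series=[[[0, 0, 0, 0, -0.4, 0, 0], [0, 0, 0, 0, -0.4, 0, 0], [0, 0, 0, 0, -0.4, 0, 0]]])

```text
time: 4.75
tool_pos: [0.5691, -0.308, 0.2107]
tcp_rot: [0.066, 1.574, -0.032]
wrist_force: [-0.1, 14.1, 2.1]
width: 0.183
```

arm_command(series=[[[0, 0, 0, 0, -0.4, 0, 0], [0, 0, 0, 0, -0.4, 0, 0]]])

```text
time: 4.95
tool_pos: [0.5691, -0.3081, 0.2107]
tcp_rot: [0.072, 1.576, -0.02]
wrist_force: [-1.1, 12.3, 1.7]
width: 0.181
```

arm_command(series=[[[0, 0, 0, 0, 0, 0, 0.5], [0, 0, 0, 0, 0, 0, 0.5], [0, 0, 0, 0, 0, 0, 0.6], [0, 0, 0, -3, 0, 0, 0.6], [0, 0, 0, -4, 0, 0, 0.8], [0, 0, 0, -4, 0, 0, 1], [0, 0, 0, -2, 3.5, 0, 1], [0, 0, 0, 0, 4, 0, 1], [0, 0, 0, 0, 4, 0, 1], [0, 0, 0, 0, 4, 0, 1]]])

```text
time: 5.95
tool_pos: [0.5806, -0.1593, 0.3534]
tcp_rot: [0.075, 1.569, -0.028]
wrist_force: [-0.9, 1.1, 0.1]
width: 0.999
```

```bash
python3 go.py .562 .2215 .30 2.75;  python3 -c "
from h import *
snap('wrist','w2')"
```

```text
t 5.95 pos [ 0.5806 -0.1593  0.3534] rot [ 0.075  1.569 -0.028] F [-0.9  1.1  0.1] w 0.999 q [-0.32  0.09  1.63  0.03  1.43 -1.83]
turn [-0.114  0.001 -0.03 ] shift before-turn axes cm [ 6.47 37.7  -4.36] after-turn axes cm [ 5.340e+00  3.812e+01 -3.000e-02] psi now -3.78
```

View pics/w2.png

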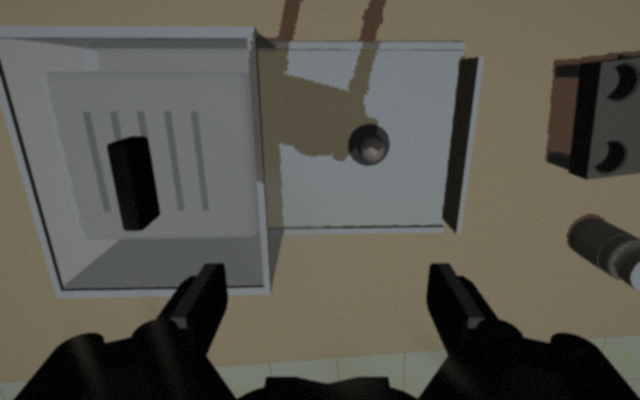

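```bash
cat > ball.py <<'E'
from h import *
from scipy.optimize import least_squares
def ball(tag,g=(.582,-.099)):
    im,d,K,E=load(tag);P=cloud(d,K,E)
    m=(np.hypot(P[...,0]-g[0],P[...,1]-g[1])<.014)&(P[...,2]>.07)&(P[...,2]<.095)&(d>0)
    Q=P[m]
    f=lambda c:np.linalg.norm(Q-c,axis=1)-.016
    r=least_squares(f,[*g,.07],loss='soft_l1',f_scale=.001); return r.x.round(4),m.sum(),np.abs(r.fun).mean()
if __name__=='__main__':
    print(ball('w2'))
    im,d,K,E=load('w2');P=cloud(d,K,E); print(P[145,371])
    from m import rect
    print('deck',rect('w2',.034,.046,.4,.75,-.5,.1)); print('guard',rect('w2',.17,.19,.4,.75,-.5,.1));
E
python3 ball.py
```

```text
(array([ 0.5833, -0.0989,  0.0699]), np.int64(480), np.float64(0.0004610298133179651))
[ 0.57490528 -0.10133884  0.08349495]
deck (array([ 0.5729, -0.1114,  0.0402]), array([ 582.1, -109.6]), array([240.4, 238.9]), 86.32, np.int64(34665))
guard (array([ 0.5535, -0.3083,  0.1815]), array([ 569.8, -308.7]), array([201.7, 233.2]), 86.41, np.int64(61178))
```

arm_command(series=[[[-0.114, 0, -0.03, 0, 0, 0, 1], [0, 0, 0, 0.4, 4.2, 0, 1], [0, 0, 0, 0.4, 4.2, 0, 1], [0, 0, 0, 0.4, 4.2, 0, 1], [0, 0, 0, 0.4, 4.2, 0, 1], [0, 0, 0, 0.4, 4.2, 0, 1], [0, 0, 0, 0.4, 4.2, 0, 1], [0, 0, 0, 0.4, 4.2, 0, 1], [0, 0, 0, 0.4, 4.2, 0, 1], [0, 0, 0, 0, 0, 0, 1]]])

```text
time: 7.0
tool_pos: [0.5642, 0.1933, 0.3257]
tcp_rot: [-0.043, 1.555, 0.045]
wrist_force: [0.2, -1.0, -0.6]
width: 0.999
```

```bash
python3 go.py .567 .2215 .25 2.75;  python3 -c "
from m import *
snap('wrist','w3')
print(rect('w3',.075,.085,.4,.75,.1,.35));print(rect('w3',.115,.13,.545,.75,.1,.35))"
```

```text
t 7.0 pos [0.5642 0.1933 0.3257] rot [-0.043  1.555  0.045] F [ 0.2 -1.  -0.6] w 0.999 q [ 0.29  0.07  1.7  -0.    1.36 -1.34]
turn [ 0.008  0.015 -0.001] shift before-turn axes cm [7.58 2.79 0.32] after-turn axes cm [7.57 2.81 0.42] psi now 3.19
(array([0.5695, 0.2234, 0.0798]), array([625.8, 226.8]), array([251.7, 144.3]), 2.83, np.int64(11514))
(array([0.5647, 0.2232, 0.1214]), array([565.7, 223.6]), array([39.6, 22. ]), 2.9, np.int64(938))
```

View pics/w3.png

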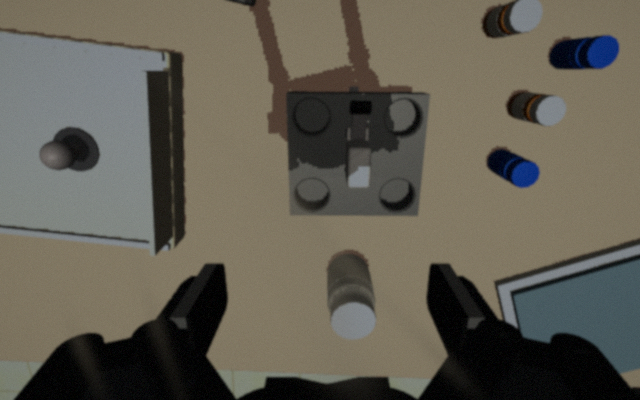

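```bash
python3 go.py .5657 .2236 .11 2.9
```

```text
t 7.05 pos [0.5646 0.1913 0.326 ] rot [-0.043  1.554  0.043] F [0.3 0.  0.5] w 0.997 q [ 0.29  0.07  1.7  -0.    1.36 -1.34]
turn [0.004 0.016 0.001] shift before-turn axes cm [21.6   3.24 -0.05] after-turn axes cm [21.6   3.22  0.28] psi now 3.15
```

arm_command(series=[[[0.008, 0.015, 0, 4, 3.0, 0.3, 0.7], [0, 0, 0, 4, 0, 0, 0.7], [0, 0, 0, 4, 0, 0, 0.7], [0, 0, 0, 4, 0, 0, 0.7], [0, 0, 0, 1, 0, 0, 0.7], [0, 0, 0, 0, 0, 0, 0.7]]], newtons=60)

```text
time: 7.65
tool_pos: [0.5739, 0.2156, 0.1588]
tcp_rot: [-0.035, 1.557, 0.033]
wrist_force: [-0.3, -0.1, -0.4]
width: 0.701
```

```bash
python3 go.py .5657 .2236 .11 2.9
```

```text
t 7.65 pos [0.5739 0.2156 0.1588] rot [-0.035  1.557  0.033] F [-0.3 -0.1 -0.4] w 0.701 q [ 0.32  0.22  1.84 -0.01  1.07 -1.29]
turn [-0.007  0.014  0.001] shift before-turn axes cm [ 4.87  0.84 -0.85] after-turn axes cm [ 4.88  0.84 -0.77] psi now 2.47
```

arm_command(series=[[[-0.007, 0.014, 0, 0, 0.8, -0.8, 0.7], [0, 0, 0, 0, 0, 0, 0.7]]])

```text
time: 7.85
tool_pos: [0.5671, 0.2228, 0.1621]
tcp_rot: [-0.038, 1.568, 0.038]
wrist_force: [0.9, -0.3, 0.0]
width: 0.7
```

```bash
python3 go.py .5657 .2236 .11 2.9
```

```text
t 7.85 pos [0.5671 0.2228 0.1621] rot [-0.038  1.568  0.038] F [ 0.9 -0.3  0. ] w 0.7 q [ 0.33  0.21  1.84 -0.    1.09 -1.28]
turn [-0.002  0.002  0.001] shift before-turn axes cm [ 5.21  0.09 -0.14] after-turn axes cm [ 5.21  0.08 -0.13] psi now 2.78
```

arm_command(series=[[[0, 0, 0, 2, 0.1, -0.1, 0.7], [0, 0, 0, 2, 0, 0, 0.7], [0, 0, 0, 1.2, 0, 0, 0.7], [0, 0, 0, 0, 0, 0, 0.7]]])

```text
time: 8.25
tool_pos: [0.5733, 0.2267, 0.1201]
tcp_rot: [-0.035, 1.55, 0.043]
wrist_force: [-0.9, 0.4, -0.4]
width: 0.7
```

```bash
python3 go.py .5657 .2236 .11 2.9
```

```text
t 8.25 pos [0.5733 0.2267 0.1201] rot [-0.035  1.55   0.043] F [-0.9  0.4 -0.4] w 0.7 q [ 0.34  0.26  1.87 -0.    0.99 -1.28]
turn [-0.001  0.02  -0.005] shift before-turn axes cm [ 0.99 -0.28 -0.8 ] after-turn axes cm [ 1.01 -0.28 -0.78] psi now 2.85
```

arm_command(series=[[[0, 0.02, -0.005, 0.5, -0.3, -0.8, 0.7], [0, 0, 0, 0.4, 0, 0, 0.7], [0, 0, 0, 0, 0, 0, 0.7]]])

```text
time: 8.55
tool_pos: [0.5671, 0.2239, 0.114]
tcp_rot: [-0.039, 1.567, 0.04]
wrist_force: [0.4, 0.3, -0.3]
width: 0.7
```

```bash
python3 go.py .5657 .2236 .11 2.9
```

```text
t 8.55 pos [0.5671 0.2239 0.114 ] rot [-0.039  1.567  0.04 ] F [ 0.4  0.3 -0.3] w 0.7 q [ 0.34  0.26  1.88 -0.    1.   -1.29]
turn [-0.001  0.004 -0.001] shift before-turn axes cm [ 0.4  -0.03 -0.14] after-turn axes cm [ 0.4  -0.03 -0.14] psi now 2.87
```

arm_command(series=[[[0, 0.003, 0, 0.5, 0, -0.15, 0.7], [0, 0, 0, 0, 0, 0, 0], [0, 0, 0, 0, 0, 0, 0], [0, 0, 0, 0, 0, 0, 0], [0, 0, 0, 0, 0, 0, 0], [0, 0, 0, 0, 0, 0, 0]]])

```text
time: 9.15
tool_pos: [0.5662, 0.2244, 0.1097]
tcp_rot: [-0.038, 1.568, 0.04]
wrist_force: [-0.0, 0.2, -0.8]
width: 0.248
```

```bash
python3 go.py .5657 .2236 .21 2.9
```

```text
t 9.15 pos [0.5662 0.2244 0.1097] rot [-0.038  1.568  0.04 ] F [-0.   0.2 -0.8] w 0.248 q [ 0.34  0.27  1.88  0.    0.99 -1.29]
turn [-0.001  0.002 -0.001] shift before-turn axes cm [-10.03  -0.06  -0.03] after-turn axes cm [-10.03  -0.08  -0.05] psi now 2.87
```

arm_command(series=[[[0, 0, 0, -1.5, 0, 0, 0], [0, 0, 0, -2.5, 0, 0, 0], [0, 0, 0, -2.5, 0, 0, 0], [0, 0, 0, -2.5, 0, 0, 0], [0, 0, 0, -2.5, 0, 0, 0], [0, 0, 0, -2, 0, 0, 0], [0, 0, 0, 0, 0, 0, 0]]])

```text
time: 9.85
tool_pos: [0.5615, 0.2221, 0.2475]
tcp_rot: [-0.042, 1.581, 0.037]
wrist_force: [0.9, 0.2, -3.7]
width: 0.247
```

```bash
python3 go.py .5837 -.0987 .25 -3.65
```

```text
t 9.85 pos [0.5615 0.2221 0.2475] rot [-0.042  1.581  0.037] F [ 0.9  0.2 -3.7] w 0.247 q [ 0.34  0.14  1.76  0.    1.25 -1.29]
turn [ 0.114 -0.01   0.004] shift before-turn axes cm [ -0.16 -32.15   0.61] after-turn axes cm [ -0.25 -31.87   4.26] psi now 2.86
```

arm_command(series=[[[0.057, -0.01, 0, 0, 0, 0, 0], [0.057, 0, 0, 0, 0, 0, 0], [0, 0, 0, 0, -4, 0.5, 0], [0, 0, 0, 0, -4, 0.5, 0], [0, 0, 0, 0, -4, 0.5, 0], [0, 0, 0, 0, -4, 0.5, 0], [0, 0, 0, 0, -4, 0.5, 0], [0, 0, 0, 0, -4, 0.5, 0], [0, 0, 0, 0, -4, 0.5, 0], [0, 0, 0, 0, 0, 0, 0]]])

```text
time: 10.85
tool_pos: [0.5697, -0.0688, 0.2357]
tcp_rot: [0.046, 1.588, -0.054]
wrist_force: [-0.0, 0.3, -3.7]
width: 0.247
```

```bash
python3 go.py .5837 -.0987 .25 -3.65
```

```text
t 10.85 pos [ 0.5697 -0.0688  0.2357] rot [ 0.046  1.588 -0.054] F [-0.   0.3 -3.7] w 0.247 q [-0.16  0.1   1.83 -0.01  1.23 -1.66]
turn [ 0.001 -0.018  0.006] shift before-turn axes cm [-1.44 -2.9   1.56] after-turn axes cm [-1.43 -2.89  1.59] psi now -3.62
```

arm_command(series=[[[0, -0.018, 0.006, -0.5, -1.5, 0.8, 0], [0, 0, 0, -0.5, -1.5, 0.8, 0], [0, 0, 0, 0, 0, 0, 0]]])

```text
time: 11.15
tool_pos: [0.5814, -0.1014, 0.2416]
tcp_rot: [0.054, 1.577, -0.05]
wrist_force: [-0.5, 0.0, -3.8]
width: 0.244
```

```bash
python3 go.py .5837 -.0987 .21 -3.65; python3 -c "
from m import *
snap('wrist','w4');snap('side','s4')"
```

```text
t 11.15 pos [ 0.5814 -0.1014  0.2416] rot [ 0.054  1.577 -0.05 ] F [-0.5  0.  -3.8] w 0.244 q [-0.22  0.12  1.8   0.    1.23 -1.72]
turn [-0.003 -0.007 -0.002] shift before-turn axes cm [3.16 0.28 0.24] after-turn axes cm [3.16 0.29 0.21] psi now -3.8
```

View pics/w4.png

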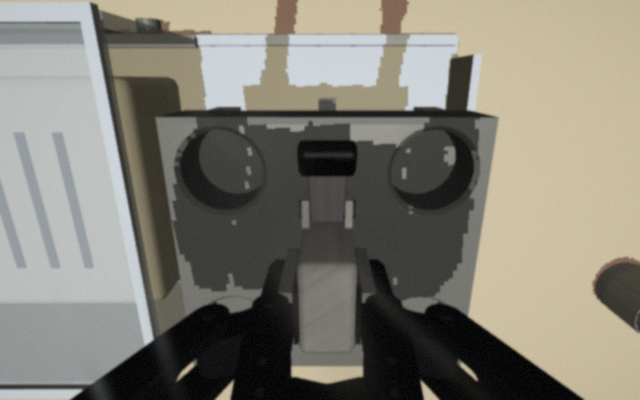

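View pics/s4.png

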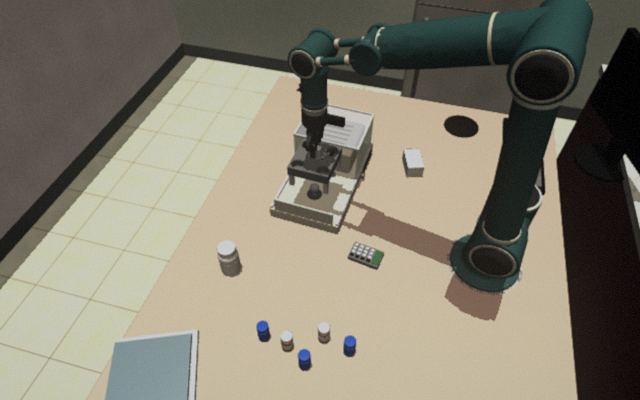

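```bash
python3 - <<'E'
from m import *
im,d,K,E=load('w4');P=cloud(d,K,E)
Q=P[(P[...,2]>.203)&(P[...,2]<.22)&(d>0)&(d<.4)&(P[...,0]<.6)]
A=np.c_[Q[:,:2]-Q[:,:2].mean(0),np.ones(len(Q))]; c=np.linalg.lstsq(A,Q[:,2],rcond=None)[0]; print('plane',c,len(Q))
print(rect('w4',.203,.220,.4,.75,-.2,.0))
print(rect('w4',.115,.16,.4,.75,-.2,.0))
E
```

```text
plane [0.00183058 0.00195928 0.21163574] 36706
(array([ 0.5583, -0.1002,  0.2116]), array([ 581.4, -101.8]), array([145.2, 133.2]), 86.25, np.int64(39564))
(array([ 0.5151, -0.0973,  0.1505]), array([514.5, -97.4]), array([138. ,   8.5]), 86.18, np.int64(408))
```

arm_command(series=[[[-0.003, -0.007, -0.002, 1, 0.3, 0.2, 0], [0, 0, 0, 1, 0, 0, 0], [0, 0, 0, 1, 0, 0, 0], [0, 0, 0, 0, 0, 0, 0]]])

```text
time: 11.65
tool_pos: [0.5812, -0.0929, 0.2064]
tcp_rot: [0.049, 1.576, -0.043]
wrist_force: [-0.2, 0.3, -5.2]
width: 0.251
```

```bash
python3 go.py .5833 -.0988 .15 -3.65
```

```text
t 11.65 pos [ 0.5812 -0.0929  0.2064] rot [ 0.049  1.576 -0.043] F [-0.2  0.3 -5.2] w 0.251 q [-0.2   0.14  1.84  0.    1.17 -1.72]
turn [ 0.005 -0.006 -0.003] shift before-turn axes cm [ 5.64 -0.59  0.27] after-turn axes cm [ 5.64 -0.57  0.24] psi now -3.36
```

arm_command(series=[[[0.005, -0.006, -0.003, 0, -0.6, 0.25, 0], [0, 0, 0, 0, 0, 0, 0]]])

```text
time: 11.85
tool_pos: [0.583, -0.0988, 0.2053]
tcp_rot: [0.05, 1.571, -0.049]
wrist_force: [0.2, 0.3, -3.9]
width: 0.252
```

```bash
python3 go.py .5833 -.0988 .15 -3.65
```

```text
t 11.85 pos [ 0.583  -0.0988  0.2053] rot [ 0.05   1.571 -0.049] F [ 0.2  0.3 -3.9] w 0.252 q [-0.21  0.14  1.84  0.    1.16 -1.72]
turn [ 0.001 -0.001 -0.   ] shift before-turn axes cm [ 5.53 -0.    0.04] after-turn axes cm [ 5.53 -0.    0.03] psi now -3.6
```

Aligned. Lower slowly onto the ball.

arm_command(series=[[[0, 0, 0, 0.5, 0, 0, 0], [0, 0, 0, 0.5, 0, 0, 0], [0, 0, 0, 0.5, 0, 0, 0], [0, 0, 0, 0, 0, 0, 0]]])

```text
time: 12.25
tool_pos: [0.5837, -0.0993, 0.1902]
tcp_rot: [0.05, 1.569, -0.05]
wrist_force: [-0.8, 0.5, -4.8]
width: 0.245
```

```bash
python3 go.py .5833 -.0988 .15 -3.65
```

```text
t 12.25 pos [ 0.5837 -0.0993  0.1902] rot [ 0.05   1.569 -0.05 ] F [-0.8  0.5 -4.8] w 0.245 q [-0.21  0.16  1.85  0.    1.13 -1.72]
turn [ 0.     0.001 -0.   ] shift before-turn axes cm [ 4.02  0.05 -0.05] after-turn axes cm [ 4.02  0.05 -0.04] psi now -3.65
```

arm_command(series=[[[0, 0, 0, 0.5, 0.05, -0.05, 0], [0, 0, 0, 0.5, 0, 0, 0], [0, 0, 0, 0.5, 0, 0, 0], [0, 0, 0, 0.5, 0, 0, 0], [0, 0, 0, 0.5, 0, 0, 0], [0, 0, 0, 0.5, 0, 0, 0]]])

```text
time: 12.85
tool_pos: [0.5838, -0.0988, 0.1585]
tcp_rot: [0.05, 1.567, -0.05]
wrist_force: [0.0, -0.0, -4.3]
width: 0.252
```

```bash
python3 go.py .5833 -.0988 .15 -3.65
```

```text
t 12.85 pos [ 0.5838 -0.0988  0.1585] rot [ 0.05   1.567 -0.05 ] F [ 0.  -0.  -4.3] w 0.252 q [-0.21  0.18  1.88  0.    1.07 -1.72]
turn [0.    0.003 0.   ] shift before-turn axes cm [ 0.85  0.   -0.05] after-turn axes cm [ 0.85 -0.   -0.05] psi now -3.65
```

arm_command(series=[[[0, 0.003, 0, 0.4, 0, -0.05, 0], [0, 0, 0, 0.3, 0, 0, 0], [0, 0, 0, 0.2, 0, 0, 0], [0, 0, 0, 0.2, 0, 0, 0]]])

```text
time: 13.25
tool_pos: [0.583, -0.0987, 0.1498]
tcp_rot: [0.05, 1.572, -0.05]
wrist_force: [-6.1, 1.3, 8.2]
width: 0.248
```

```bash
python3 go.py .5833 -.0988 .15 -3.65
```

```text
t 13.25 pos [ 0.583  -0.0987  0.1498] rot [ 0.05   1.572 -0.05 ] F [-6.1  1.3  8.2] w 0.248 q [-0.21  0.19  1.89 -0.    1.06 -1.72]
turn [ 0.    -0.002 -0.   ] shift before-turn axes cm [-0.02 -0.    0.03] after-turn axes cm [-0.02 -0.    0.03] psi now -3.65
```

arm_command(series=[[[0, 0, 0, 0, 0, 0, 0.35], [0, 0, 0, 0, 0, 0, 0.5], [0, 0, 0, 0, 0, 0, 0.6], [0, 0, 0, 0, 0, 0, 0.6], [0, 0, 0, -2, 0, 0, 0.6], [0, 0, 0, -3, 0, 0, 0.6], [0, 0, 0, -3, 0, 0, 0.3], [0, 0, 0, -1, 0, 0, 0], [0, 0, 0, 0, 0, -3, 0], [0, 0, 0, 0, 0, -3, 0]]])

```text
time: 14.25
tool_pos: [0.5274, -0.0957, 0.2445]
tcp_rot: [0.049, 1.564, -0.051]
wrist_force: [-1.4, 0.9, 0.1]
width: 0.0
```

```bash
python3 go.py .5234 -.095 .2 -3.65;  python3 -c "
from m import *
snap('wrist','w5')
print(rect('w5',.115,.125,.4,.75,-.2,.0)); print(rect('w5',.158,.17,.5,.75,-.2,.0))"
```

```text
t 14.25 pos [ 0.5274 -0.0957  0.2445] rot [ 0.049  1.564 -0.051] F [-1.4  0.9  0.1] w 0.0 q [-0.23  0.    1.91 -0.    1.22 -1.73]
turn [0.001 0.006 0.001] shift before-turn axes cm [ 4.45  0.05 -0.43] after-turn axes cm [ 4.45  0.05 -0.4 ] psi now -3.62
(array([ 0.5606, -0.0977,  0.1197]), array([571.1, -98.5]), array([144.6, 109.7]), 86.46, np.int64(14037))
(array([ 0.5247, -0.099 ,  0.1583]), array([525. , -97.7]), array([12.5,  1.4]), 77.94, np.int64(6))
```

View pics/w5.png

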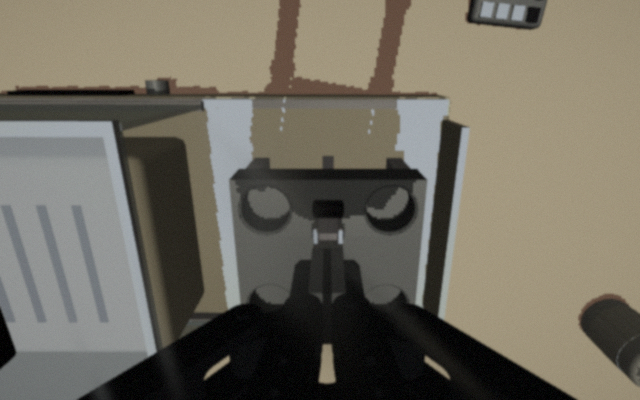

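arm_command(series=[[[0, 0.006, 0, 2, 0, -0.5, 0], [0, 0, 0, 2, 0, 0, 0], [0, 0, 0, 1.5, 0, 0, 0], [0, 0, 0, 0, 0, 0, 0]]])

```text
time: 14.7
tool_pos: [0.5153, -0.0947, 0.1857]
tcp_rot: [0.049, 1.575, -0.051]
wrist_force: [-0.1, 0.1, -1.0]
width: -0.001
```

```bash
python3 go.py .5234 -.095 .158 -3.65
```

```text
t 14.7 pos [ 0.5153 -0.0947  0.1857] rot [ 0.049  1.575 -0.051] F [-0.1  0.1 -1. ] w -0.001 q [-0.23  0.03  2.   -0.    1.12 -1.73]
turn [-0.    -0.005  0.001] shift before-turn axes cm [2.76 0.02 0.83] after-turn axes cm [2.77 0.02 0.81] psi now -3.65
```

arm_command(series=[[[0, -0.005, 0, 0.3, 0, 0.8, 0], [0, 0, 0, 0.5, 0, 0, 0], [0, 0, 0, 0.5, 0, 0, 0], [0, 0, 0, 0.5, 0, 0, 0]]])

```text
time: 15.1
tool_pos: [0.5235, -0.0955, 0.1696]
tcp_rot: [0.049, 1.573, -0.051]
wrist_force: [-2.9, -0.2, 3.6]
width: 0.004
```

```bash
python3 go.py .5234 -.095 .158 -3.65
```

```text
t 15.1 pos [ 0.5235 -0.0955  0.1696] rot [ 0.049  1.573 -0.051] F [-2.9 -0.2  3.6] w 0.004 q [-0.23  0.07  2.   -0.    1.08 -1.73]
turn [ 0.    -0.003  0.001] shift before-turn axes cm [ 1.16  0.05 -0.01] after-turn axes cm [ 1.16  0.05 -0.01] psi now -3.63
```

arm_command(series=[[[0, 0, 0, 0.4, 0, 0, 0], [0, 0, 0, 0.4, 0, 0, 0], [0, 0, 0, 0.4, 0, 0, 0], [0, 0, 0, 0.3, 0, 0, 0]]])

```text
time: 15.5
tool_pos: [0.5251, -0.0958, 0.1572]
tcp_rot: [0.048, 1.571, -0.051]
wrist_force: [-12.4, 2.0, 28.5]
width: 0.002
```

arm_command(series=[[[0, 0, 0, 0.3, 0, 0, 0], [0, 0, 0, 0.3, 0, 0, 0]]])

```text
time: 15.7
tool_pos: [0.5251, -0.0958, 0.1574]
tcp_rot: [0.048, 1.572, -0.051]
wrist_force: [-10.3, 2.3, 20.4]
width: 0.003
```

arm_command(series=[[[0, 0, 0, -2, 0, 0, 0], [0, 0, 0, -4, 0, 0, 0], [0, 0, 0, -4, 0, 0, 0.5], [0, 0, 0, -3, 0, 0, 1], [0, 0, 0, 0, 3.5, 0, 1], [0, 0, 0, 0, 4, 0, 1], [0, 0, 0, 0, 4, 0, 1], [0, 0, 0, 0, 0, 0, 1]]])

```text
time: 16.5
tool_pos: [0.5372, 0.0215, 0.2927]
tcp_rot: [0.053, 1.56, -0.054]
wrist_force: [0.3, -0.8, -1.1]
width: 0.996
```

```bash
python3 -c "
from m import *
st(); snap('wrist','w6');snap('top','t6')
crop('t6',325,100,505,220,4.4,'c6')
print(rect('w6',.115,.125,.4,.75,-.2,.0)); print(rect('w6',.158,.17,.5,.75,-.2,.0));print(rect('w6',.128,.14,.48,.56,-.15,-.05))
for a in((.36,.46,.34,.41),(.46,.55,.39,.46)):
  print('vial',rect('t6',.06,.075,*a)[0]); print('w',rect('w6',.055,.075,*a))
"
```

```text
t 16.5 pos [0.5372 0.0215 0.2927] rot [ 0.053  1.56  -0.054] F [ 0.3 -0.8 -1.1] w 0.996 q [-0.01 -0.03  1.85 -0.    1.3  -1.51]
(array([ 0.5745, -0.0966,  0.1197]), array([582.9, -99.6]), array([145.2, 132.9]), 86.39, np.int64(12347))
(array([ 0.5809, -0.0978,  0.1615]), array([581.9, -98.5]), array([22. , 39.1]), 86.27, np.int64(1225))
(array([ 0.5352, -0.095 ,  0.1341]), array([536.2, -96.9]), array([24.1, 47.8]), 89.03, np.int64(1211))
vial [0.4206 0.3737 0.0673]
w (array([nan, nan, nan]), array([0., 0.]), array([0., 0.]), 0.0, np.int64(0))
vial [0.5053 0.4252 0.0667]
w (array([nan, nan, nan]), array([0., 0.]), array([0., 0.]), 0.0, np.int64(0))m.py:6: RuntimeWarning: Mean of empty slice.
  return Q.mean(0).round(4),np.round(r[0],1),np.round(r[1],1),round(r[2],2),m.sum()
  ret = um.true_divide(
```

View pics/w6.png

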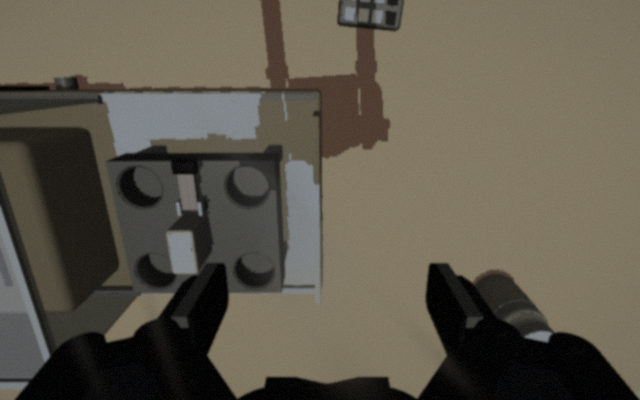

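View pics/t6.png

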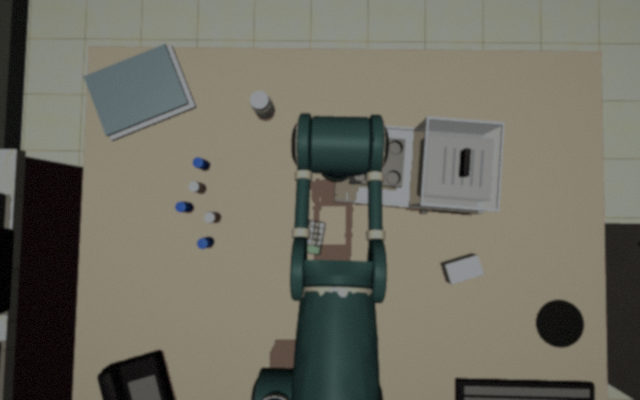

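arm_command(series=[[[-0.063, 0.01, 0, 0, 0, 0, 1], [0, 0, 0, 0, 4.2, -0.7, 1], [0, 0, 0, 0, 4.2, -0.7, 1], [0, 0, 0, 0, 4.2, -0.7, 1], [0, 0, 0, 0, 4.2, -0.7, 1], [0, 0, 0, 0, 4.2, -0.7, 1], [0, 0, 0, 0, 4.2, -0.7, 1], [0, 0, 0, 0, 4.2, -0.7, 1], [0, 0, 0, 0, 4.2, -0.7, 1], [0, 0, 0, 0, 0, 0, 1]]])

```text
time: 17.6
tool_pos: [0.4898, 0.3521, 0.2849]
tcp_rot: [0.012, 1.569, -0.027]
wrist_force: [-0.3, -1.1, 0.2]
width: 1.001
```

```bash
cat > vial.py <<'E'
from h import *
from scipy.optimize import least_squares
def vials(tag,zlo=.060,zhi=.075):
    im,d,K,E=load(tag);P=cloud(d,K,E)
    m=((P[...,2]>zlo)&(P[...,2]<zhi)&(d>0)).astype(np.uint8)
    n,l,s,c=cv2.connectedComponentsWithStats(m)
    for i in range(1,n):
        if s[i,4]<60 : continue
        Q=P[l==i]; (cx,cy),r=cv2.minEnclosingCircle((Q[:,:2]*1000).astype(np.float32))
        print('px',c[i].round(0),'mean',Q.mean(0).round(4),'circ',round(cx,1),round(cy,1),'r',round(r,1),'bgr',im[l==i].mean(0).round(0))
E
python3 go.py .48 .36 .30 0; python3 -c "
from vial import *
snap('wrist','w7'); vials('w7')"
```

```text
t 17.6 pos [0.4898 0.3521 0.2849] rot [ 0.012  1.569 -0.027] F [-0.3 -1.1  0.2] w 1.001 q [ 0.59  0.11  1.72 -0.01  1.31 -0.96]
turn [-0.024  0.001  0.009] shift before-turn axes cm [-1.51  0.75 -1.  ] after-turn axes cm [-1.51  0.79 -0.98] psi now -1.39
px [376.   7.] mean [0.3518 0.3951 0.0656] circ 347.4 395.9 r 15.2 bgr [105.  56.  28.]
px [356.  88.] mean [0.4184 0.3779 0.0658] circ 418.6 377.9 r 15.8 bgr [75. 84. 86.]
px [445. 117.] mean [0.447  0.4624 0.0656] circ 447.5 463.1 r 16.1 bgr [113.  53.  24.]
px [403. 178.] mean [0.5062 0.4261 0.0656] circ 507.2 426.6 r 15.9 bgr [114. 111. 107.]
px [ 19. 261.] mean [0.5939 0.0099 0.0672] circ 591.1 10.1 r 100.4 bgr [19. 23. 25.]
px [391. 242.] mean [0.5762 0.4164 0.0656] circ 577.2 416.6 r 16.2 bgr [105.  44.  18.]
px [242. 359.] mean [0.7298 0.2414 0.0671] circ 750.7 234.4 r 30.3 bgr [32. 36. 37.]
```

View pics/w7.png

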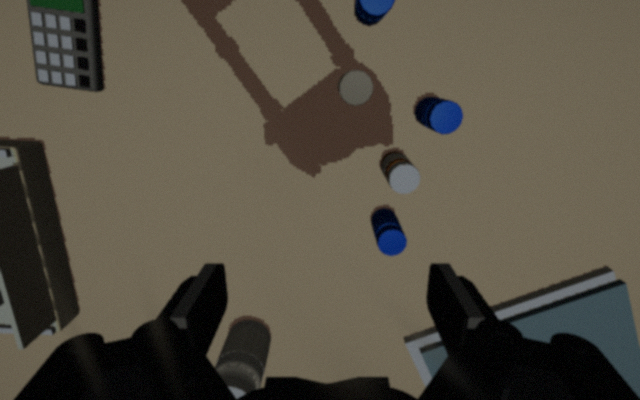

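```bash
python3 go.py .507 .4263 .14 0
```

```text
t 17.65 pos [0.4902 0.3498 0.2848] rot [ 0.01   1.569 -0.029] F [ 0.5  0.2 -0.5] w 1.003 q [ 0.58  0.11  1.72 -0.01  1.31 -0.96]
turn [-0.025  0.002  0.012] shift before-turn axes cm [14.39  7.86  1.46] after-turn axes cm [14.48  7.65  1.68] psi now -1.44
```

arm_command(series=[[[-0.024, 0, 0.009, 0, 3.7, 0.9, 0.6], [0, 0, 0, 2, 3.7, 0.9, 0.6], [0, 0, 0, 3, 0, 0, 0.6], [0, 0, 0, 3, 0, 0, 0.6], [0, 0, 0, 3, 0, 0, 0.6], [0, 0, 0, 3, 0, 0, 0.6], [0, 0, 0, 0, 0, 0, 0.6]]])

```text
time: 18.35
tool_pos: [0.5199, 0.4115, 0.1392]
tcp_rot: [0.004, 1.564, -0.015]
wrist_force: [-0.6, 0.4, -0.8]
width: 0.6
```

```bash
python3 go.py .507 .4263 .10 0
```

```text
t 18.35 pos [0.5199 0.4115 0.1392] rot [ 0.004  1.564 -0.015] F [-0.6  0.4 -0.8] w 0.6 q [ 0.64  0.33  1.74 -0.01  1.07 -0.92]
turn [-0.012  0.006  0.007] shift before-turn axes cm [ 3.9   1.49 -1.33] after-turn axes cm [ 3.92  1.48 -1.29] psi now -0.71
```

arm_command(series=[[[-0.012, 0.006, 0.007, 1.5, 1.5, -1.3, 0.6], [0, 0, 0, 1.5, 0, 0, 0.6], [0, 0, 0, 0, 0, 0, 0.6]]])

```text
time: 18.65
tool_pos: [0.5096, 0.4248, 0.1097]
tcp_rot: [0.004, 1.568, -0.002]
wrist_force: [-0.0, 0.3, -0.6]
width: 0.6
```

```bash
python3 go.py .507 .4263 .053 0
```

```text
t 18.65 pos [0.5096 0.4248 0.1097] rot [ 0.004  1.568 -0.002] F [-0.   0.3 -0.6] w 0.6 q [ 0.66  0.36  1.76 -0.    1.02 -0.91]
turn [-0.004  0.002 -0.001] shift before-turn axes cm [ 5.67  0.14 -0.27] after-turn axes cm [ 5.67  0.15 -0.26] psi now -0.23
```

arm_command(series=[[[0, 0, 0, 1, 0.15, -0.4, 0.6], [0, 0, 0, 1.5, 0, -0.1, 0.6], [0, 0, 0, 1.5, 0, -0.1, 0.6], [0, 0, 0, 1, 0, 0, 0.6], [0, 0, 0, 0.5, 0, 0, 0.6], [0, 0, 0, 0, 0, 0, 0.6]]])

```text
time: 19.25
tool_pos: [0.5046, 0.4277, 0.0527]
tcp_rot: [0.005, 1.565, 0.0]
wrist_force: [-0.5, 0.0, 1.0]
width: 0.6
```

```bash
python3 go.py .507 .4263 .053 0
```

```text
t 19.25 pos [0.5046 0.4277 0.0527] rot [0.005 1.565 0.   ] F [-0.5  0.   1. ] w 0.6 q [ 0.67  0.42  1.8  -0.    0.92 -0.9 ]
turn [-0.003  0.006 -0.004] shift before-turn axes cm [-0.03 -0.14  0.24] after-turn axes cm [-0.03 -0.14  0.24] psi now -0.18
```

arm_command(series=[[[0, 0.006, 0, 0, -0.15, 0.25, 0.6], [0, 0, 0, 0, 0, 0, 0.2], [0, 0, 0, 0, 0, 0, 0.2], [0, 0, 0, 0, 0, 0, 0.2], [0, 0, 0, 0, 0, 0, 0.2]]], newtons=40)

```text
time: 19.75
tool_pos: [0.5086, 0.4267, 0.0541]
tcp_rot: [0.007, 1.569, 0.001]
wrist_force: [0.5, 0.1, -0.7]
width: 0.369
```

```bash
python3 go.py .507 .4263 .053 0; python3 -c "
from m import *
snap('wrist','w8');snap('top','t8')"
```

```text
t 19.75 pos [0.5086 0.4267 0.0541] rot [7.000e-03 1.569e+00 1.000e-03] F [ 0.5  0.1 -0.7] w 0.369 q [ 0.66  0.42  1.79  0.    0.93 -0.91]
turn [-0.003  0.002 -0.005] shift before-turn axes cm [ 0.11 -0.04 -0.16] after-turn axes cm [ 0.11 -0.04 -0.16] psi now -0.19
```

View pics/w8.png

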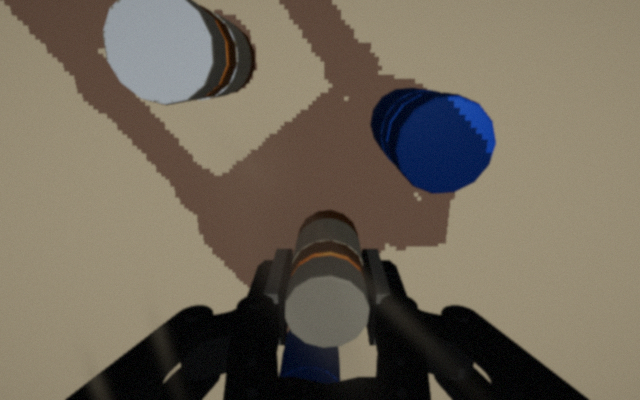

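arm_command(series=[[[0, 0, 0, -2, 0, 0, 0.2], [0, 0, 0, -4, 0, 0, 0.2], [0, 0, 0, -4, 0, 0, 0.2], [0, 0, 0, -4, 0, 0, 0.2], [0, 0, 0, -4, 0, 0, 0.2], [0, 0, 0, -2.5, 0, 0, 0.2], [0.03, 0, 0, 0, 0, 0, 0.2], [0.03, 0, 0, 0, 0, 0, 0.2], [0, 0, 0, 0, 0, 0, 0.2]]])

```text
time: 20.75
tool_pos: [0.507, 0.4252, 0.2676]
tcp_rot: [0.054, 1.57, -0.047]
wrist_force: [0.0, 0.1, -0.7]
width: 0.362
```

```bash
python3 go.py .6289 -.0549 .25 -3.7
```

```text
t 20.75 pos [0.507  0.4252 0.2676] rot [ 0.054  1.57  -0.047] F [ 0.   0.1 -0.7] w 0.362 q [ 0.66  0.23  1.62  0.    1.29 -0.85]
turn [-0.     0.    -0.004] shift before-turn axes cm [  1.56 -47.13  15.26] after-turn axes cm [  1.76 -47.12  15.26] psi now -3.7
```

arm_command(series=[[[0, 0, 0, 0, -4.3, 1.4, 0.2], [0, 0, 0, 0, -4.3, 1.4, 0.2], [0, 0, 0, 0, -4.3, 1.4, 0.2], [0, 0, 0, 0, -4.3, 1.4, 0.2], [0, 0, 0, 0, -4.3, 1.4, 0.2], [0, 0, 0, 0, -4.3, 1.4, 0.2], [0, 0, 0, 0, -4.3, 1.4, 0.2], [0, 0, 0, 0, -4.3, 1.4, 0.2], [0, 0, 0, 0, -4.3, 1.4, 0.2], [0, 0, 0, 0, 0, 0, 0.2]]])

```text
time: 21.75
tool_pos: [0.6102, 0.0188, 0.2606]
tcp_rot: [0.042, 1.575, -0.036]
wrist_force: [0.1, -0.2, -1.2]
width: 0.363
```

```bash
python3 go.py .6289 -.0549 .25 -3.7
```

```text
t 21.75 pos [0.6102 0.0188 0.2606] rot [ 0.042  1.575 -0.036] F [ 0.1 -0.2 -1.2] w 0.363 q [-0.01  0.14  1.74  0.    1.27 -1.53]
turn [ 0.015 -0.005 -0.003] shift before-turn axes cm [ 1.03 -7.28  2.24] after-turn axes cm [ 1.06 -7.24  2.35] psi now -2.84
```

arm_command(series=[[[0.015, -0.005, -0.003, 0, -3.6, 1.2, 0.2], [0, 0, 0, 0, -3.6, 1.2, 0.2], [0, 0, 0, 1, 0, 0, 0.2], [0, 0, 0, 0, 0, 0, 0.2]]])

```text
time: 22.15
tool_pos: [0.6292, -0.0562, 0.2477]
tcp_rot: [0.053, 1.574, -0.049]
wrist_force: [0.3, -0.1, -0.6]
width: 0.362
```

```bash
python3 go.py .6289 -.0549 .20 -3.7;python3 -c "
from m import *
snap('wrist','w9');snap('side','s9')
print(rect('w9',.115,.125,.4,.75,-.2,.0)); print(rect('w9',.158,.165,.54,.61,-.2,-.05))"
```

```text
t 22.15 pos [ 0.6292 -0.0562  0.2477] rot [ 0.053  1.574 -0.049] F [ 0.3 -0.1 -0.6] w 0.362 q [-0.13  0.19  1.71  0.    1.25 -1.64]
turn [-0.001 -0.003 -0.002] shift before-turn axes cm [ 4.77  0.12 -0.02] after-turn axes cm [ 4.77  0.13 -0.04] psi now -3.73
(array([ 0.5786, -0.0992,  0.1198]), array([582.8, -99.6]), array([144.9, 131.9]), 86.32, np.int64(25199))
(array([ 0.5817, -0.0985,  0.1615]), array([582.7, -99.2]), array([22.4, 40. ]), 86.6, np.int64(2427))
```

View pics/w9.png

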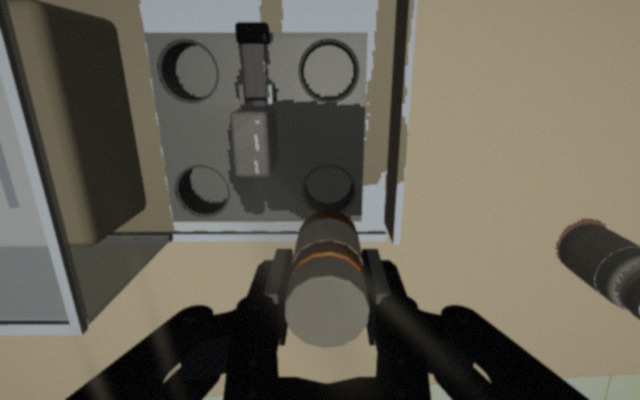

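```bash
python3 - <<'E'
from m import *
im,d,K,E=load('w9');P=cloud(d,K,E)
print('cap',rect('w9',.2535,.27,.6,.66,-.08,-.03))
print('pocket rim',atz(329,187,.12,K,E), 'proj pred',proj([.6277,-.0552,.12],K,E))
E
python3 -c "
from h import *
crop('w9',280,140,380,360,2.7,'c9')"
```

```text
cap (array([ 0.6256, -0.0562,  0.2608]), array([628.6, -54.4]), array([32.4, 50. ]), 3.72, np.int64(7604))
pocket rim [ 0.62404388 -0.05422167  0.12      ] proj pred [327.99093882 191.77907899]
```

View pics/c9.png

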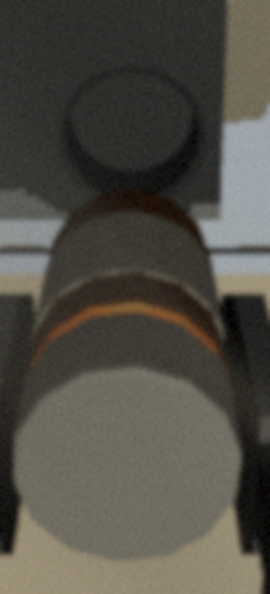

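```bash
python3 - <<'E'
from m import *
im,d,K,E=load('w9')
k=3;x0,y0,x1,y1=130,10,390,230
big=cv2.resize(im[y0:y1,x0:x1],None,fx=k,fy=k,interpolation=cv2.INTER_CUBIC)
big=np.clip(big.astype(float)*1.8,0,255).astype(np.uint8)
c,s=np.cos(np.radians(-3.65)),np.sin(np.radians(-3.65))
def W(a,b,z): return [.5828+c*a-s*b,-.0995+s*a+c*b,z]
def px(P): q=(proj(P,K,E)-[x0,y0]+.5)*k; return tuple(int(round(t)) for t in q)
for a,b in((-42,47),(-42,-47),(42,47),(42,-47)):
    pts=np.array([px(W(a/1e3+.0205*np.cos(t),b/1e3+.0205*np.sin(t),.12)) for t in np.linspace(0,6.28,60)])
    cv2.polylines(big,[pts],True,(0,255,0),1)
pts=np.array([px(W(a*.066,b*.072,.12)) for a,b in((-1,-1),(-1,1),(1,1),(1,-1))]); cv2.polylines(big,[pts],True,(0,0,255),1)
cv2.imwrite('pics/c10.png',big)
E
```

```text
(no output)
```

View pics/c10.png

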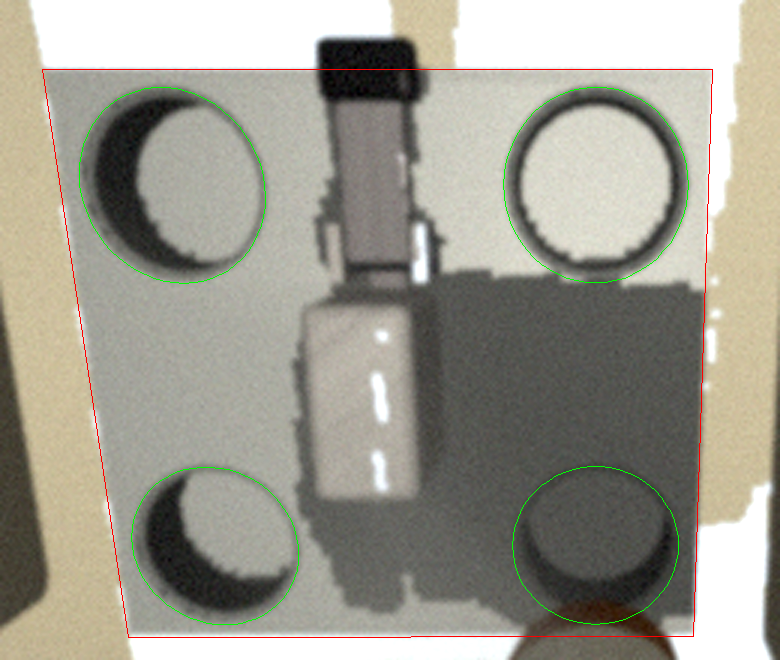

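arm_command(series=[[[0, -0.003, 0, 1, 0.1, -0.1, 0.2], [0, 0, 0, 1.5, 0, 0, 0.2], [0, 0, 0, 1, 0, 0, 0.2], [0, 0, 0, 0, 0, 0, 0.2]]])

```text
time: 22.65
tool_pos: [0.6285, -0.0502, 0.212]
tcp_rot: [0.048, 1.567, -0.044]
wrist_force: [-0.4, 0.6, -1.0]
width: 0.366
```

```bash
python3 go.py .6285 -.0553 .148 -3.7
```

```text
t 22.65 pos [ 0.6285 -0.0502  0.212 ] rot [ 0.048  1.567 -0.044] F [-0.4  0.6 -1. ] w 0.366 q [-0.12  0.21  1.75  0.    1.18 -1.63]
turn [ 0.006  0.003 -0.003] shift before-turn axes cm [ 6.4  -0.53  0.01] after-turn axes cm [ 6.4  -0.51  0.03] psi now -3.35
```

arm_command(series=[[[0.006, 0.003, -0.003, 0.8, -0.5, 0, 0.2], [0, 0, 0, 0.8, 0, 0, 0.2], [0, 0, 0, 0.8, 0, 0, 0.2], [0, 0, 0, 0, 0, 0, 0.2]]])

```text
time: 23.05
tool_pos: [0.6278, -0.0551, 0.1851]
tcp_rot: [0.05, 1.572, -0.051]
wrist_force: [-0.2, 0.3, -0.2]
width: 0.367
```

```bash
python3 go.py .6285 -.0553 .148 -3.7
```

```text
t 23.05 pos [ 0.6278 -0.0551  0.1851] rot [ 0.05   1.572 -0.051] F [-0.2  0.3 -0.2] w 0.367 q [-0.13  0.23  1.77 -0.    1.14 -1.63]
turn [ 0.    -0.002  0.001] shift before-turn axes cm [ 3.71 -0.02  0.08] after-turn axes cm [ 3.71 -0.02  0.07] psi now -3.69
```

arm_command(series=[[[0, -0.002, 0, 0.5, 0, 0.07, 0.2], [0, 0, 0, 0.5, 0, 0, 0.2], [0, 0, 0, 0.5, 0, 0, 0.2], [0, 0, 0, 0.5, 0, 0, 0.2]]])

```text
time: 23.45
tool_pos: [0.6297, -0.0555, 0.165]
tcp_rot: [0.05, 1.567, -0.052]
wrist_force: [-1.2, -1.1, -1.3]
width: 0.366
```

```bash
python3 go.py .6285 -.0553 .148 -3.7
```

```text
t 23.45 pos [ 0.6297 -0.0555  0.165 ] rot [ 0.05   1.567 -0.052] F [-1.2 -1.1 -1.3] w 0.366 q [-0.13  0.25  1.79 -0.    1.1  -1.63]
turn [-0.     0.003  0.001] shift before-turn axes cm [ 1.7   0.02 -0.13] after-turn axes cm [ 1.7   0.02 -0.12] psi now -3.71
```

In the pocket (base at ~0.111, no contact force). Continue.

arm_command(series=[[[0, 0.003, 0, 0.5, 0, -0.12, 0.2], [0, 0, 0, 0.5, 0, 0, 0.2], [0, 0, 0, 0.4, 0, 0, 0.2], [0, 0, 0, 0.2, 0, 0, 0.2]]])

```text
time: 23.85
tool_pos: [0.6281, -0.0554, 0.147]
tcp_rot: [0.05, 1.571, -0.051]
wrist_force: [-0.1, -0.1, -0.2]
width: 0.359
```

```bash
python3 go.py .6285 -.0553 .148 -3.7
```

```text
t 23.85 pos [ 0.6281 -0.0554  0.147 ] rot [ 0.05   1.571 -0.051] F [-0.1 -0.1 -0.2] w 0.359 q [-0.13  0.27  1.81 -0.    1.07 -1.63]
turn [-0.    -0.001  0.001] shift before-turn axes cm [-0.1   0.01  0.04] after-turn axes cm [-0.1   0.01  0.04] psi now -3.71
```

arm_command(series=[[[0, 0, 0, 0.15, 0, 0, 0.2], [0, 0, 0, 0.1, 0, 0, 0.2]]])

```text
time: 24.05
tool_pos: [0.6285, -0.0554, 0.1469]
tcp_rot: [0.05, 1.57, -0.051]
wrist_force: [-2.8, 0.4, 3.8]
width: 0.366
```

Contact. Release with a small opening and rise.

arm_command(series=[[[0, 0, 0, 0, 0, 0, 0.45], [0, 0, 0, 0, 0, 0, 0.5], [0, 0, 0, 0, 0, 0, 0.5], [0, 0, 0, -2, 0, 0, 0.5], [0, 0, 0, -3, 0, 0, 0.5], [0, 0, 0, -4, 0, 0, 0.6], [0, 0, 0, -4, 0, 0, 0.8], [0, 0, 0, 0, 3, -1, 1], [0, 0, 0, 0, 4, -1.5, 1], [0, 0, 0, 0, 4, -1.5, 1]]])

```text
time: 25.05
tool_pos: [0.5972, 0.0549, 0.2805]
tcp_rot: [0.056, 1.569, -0.059]
wrist_force: [0.5, 0.2, 0.9]
width: 1.004
```

```bash
python3 go.py .4185 .378 .28 0; python3 -c "
from m import *
snap('wrist','w11');print(rect('w11',.15,.165,.60,.66,-.09,-.03)); snap('top','t11')"
```

```text
t 25.05 pos [0.5972 0.0549 0.2805] rot [ 0.056  1.569 -0.059] F [0.5 0.2 0.9] w 1.004 q [ 0.05  0.11  1.74 -0.    1.3  -1.45]
turn [-0.073  0.002  0.001] shift before-turn axes cm [-2.000e-02  3.092e+01 -2.018e+01] after-turn axes cm [  0.05  32.31 -17.87] psi now -4.2
(array([ 0.626 , -0.0539,  0.1589]), array([624. , -67.5]), array([57.6, 31.7]), 71.71, np.int64(1467))
```

View pics/w11.png

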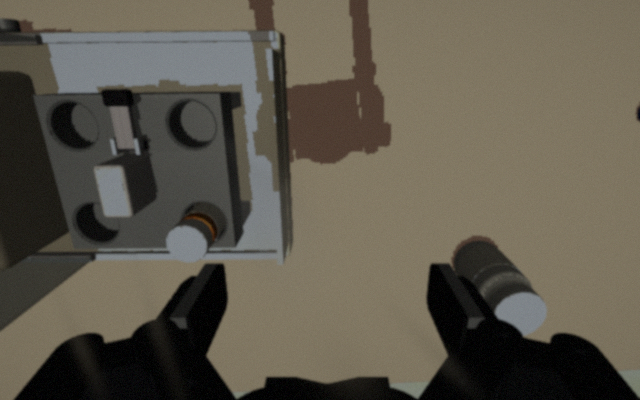

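View pics/t11.png

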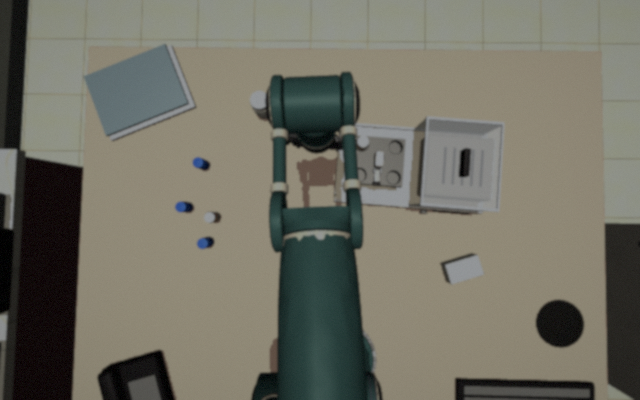

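arm_command(series=[[[-0.073, 0, 0, 0, 0, 0, 1], [0, 0, 0, 0, 3.8, -2.1, 1], [0, 0, 0, 0, 3.8, -2.1, 1], [0, 0, 0, 0, 3.8, -2.1, 1], [0, 0, 0, 0, 3.8, -2.1, 1], [0, 0, 0, 0, 3.8, -2.1, 1], [0, 0, 0, 0, 3.8, -2.1, 1], [0, 0, 0, 0, 3.8, -2.1, 1], [0, 0, 0, 0, 3.8, -2.1, 0.6], [0, 0, 0, 0, 0, 0, 0.6]]])

```text
time: 26.15
tool_pos: [0.4219, 0.368, 0.277]
tcp_rot: [-0.006, 1.569, 0.003]
wrist_force: [0.2, -0.5, -1.7]
width: 0.69
```

```bash
python3 -c "
from vial import *
snap('wrist','w12'); vials('w12')"; python3 go.py .4185 .378 .14 0
```

```text
px [359.  80.] mean [0.3429 0.3958 0.0658] circ 343.1 396.0 r 15.9 bgr [64. 28. 12.]
px [338. 162.] mean [0.4178 0.378  0.0657] circ 418.7 378.2 r 16.1 bgr [75. 84. 87.]
px [423. 190.] mean [0.4463 0.4626 0.0656] circ 447.0 463.1 r 15.9 bgr [114.  50.  21.]
px [ 12. 331.] mean [0.6202 0.0083 0.067 ] circ 613.8 8.4 r 78.0 bgr [19. 24. 26.]
px [370. 301.] mean [0.5757 0.4165 0.0654] circ 577.4 416.9 r 16.1 bgr [99. 51. 36.]
t 26.2 pos [0.423  0.3662 0.2769] rot [-7.000e-03  1.568e+00  1.000e-03] F [-0.1 -1.3  0.1] w 0.61 q [ 0.67  0.03  1.82 -0.    1.28 -0.9 ]
turn [0.005 0.003 0.003] shift before-turn axes cm [13.69  1.23 -0.49] after-turn axes cm [13.69  1.18 -0.45] psi now 0.29
```

arm_command(series=[[[0, 0.003, 0, 1.5, 1.2, -0.5, 0.6], [0, 0, 0, 3, 0, 0, 0.6], [0, 0, 0, 3, 0, 0, 0.6], [0, 0, 0, 3, 0, 0, 0.6], [0, 0, 0, 3, 0, 0, 0.6], [0, 0, 0, 0, 0, 0, 0.6]]])

```text
time: 26.8
tool_pos: [0.4215, 0.3745, 0.1334]
tcp_rot: [-0.001, 1.57, -0.006]
wrist_force: [-0.5, -0.9, -0.2]
width: 0.596
```

```bash
python3 go.py .4185 .378 .1 0
```

```text
t 26.8 pos [0.4215 0.3745 0.1334] rot [-1.00e-03  1.57e+00 -6.00e-03] F [-0.5 -0.9 -0.2] w 0.596 q [ 0.68  0.16  1.96 -0.    1.02 -0.88]
turn [-0.003  0.001  0.004] shift before-turn axes cm [ 3.34  0.37 -0.3 ] after-turn axes cm [ 3.34  0.35 -0.3 ] psi now -0.18
```

arm_command(series=[[[0, 0, 0, 1.5, 0.35, -0.3, 0.6], [0, 0, 0, 2, 0, 0, 0.6], [0, 0, 0, 0, 0, 0, 0.6]]])

```text
time: 27.1
tool_pos: [0.4202, 0.3774, 0.0974]
tcp_rot: [0.003, 1.569, -0.008]
wrist_force: [-0.2, 0.3, -0.3]
width: 0.602
```

```bash
python3 go.py .4185 .378 .053 0
```

```text
t 27.1 pos [0.4202 0.3774 0.0974] rot [ 0.003  1.569 -0.008] F [-0.2  0.3 -0.3] w 0.602 q [ 0.69  0.21  1.99 -0.    0.95 -0.87]
turn [-0.007  0.002  0.003] shift before-turn axes cm [ 4.44  0.08 -0.18] after-turn axes cm [ 4.44  0.06 -0.17] psi now -0.42
```

arm_command(series=[[[-0.007, 0.002, 0, 1.3, 0.05, -0.2, 0.6], [0, 0, 0, 1.3, 0, 0, 0.6], [0, 0, 0, 1, 0, 0, 0.6], [0, 0, 0, 0.6, 0, 0, 0.6], [0, 0, 0, 0, 0, 0, 0.6]]])

```text
time: 27.6
tool_pos: [0.4205, 0.3798, 0.0555]
tcp_rot: [0.001, 1.567, 0.001]
wrist_force: [-0.0, -0.1, -0.4]
width: 0.602
```

```bash
python3 go.py .4185 .378 .054 0
```

```text
t 27.6 pos [0.4205 0.3798 0.0555] rot [1.000e-03 1.567e+00 1.000e-03] F [-0.  -0.1 -0.4] w 0.602 q [ 0.69  0.26  2.01 -0.    0.87 -0.88]
turn [-0.     0.004 -0.001] shift before-turn axes cm [ 0.15 -0.18 -0.2 ] after-turn axes cm [ 0.15 -0.18 -0.2 ] psi now -0.02
```

arm_command(series=[[[0, 0.004, 0, 0.15, -0.2, -0.2, 0.6], [0, 0, 0, 0, 0, 0, 0.2], [0, 0, 0, 0, 0, 0, 0.2], [0, 0, 0, 0, 0, 0, 0.2], [0, 0, 0, 0, 0, 0, 0.2]]])

```text
time: 28.1
tool_pos: [0.419, 0.3783, 0.055]
tcp_rot: [0.002, 1.57, 0.002]
wrist_force: [0.4, 0.4, -0.9]
width: 0.363
```

```bash
python3 go.py .4185 .378 .053 0
```

```text
t 28.1 pos [0.419  0.3783 0.055 ] rot [0.002 1.57  0.002] F [ 0.4  0.4 -0.9] w 0.363 q [ 0.69  0.26  2.01  0.    0.87 -0.88]
turn [-0.     0.001 -0.003] shift before-turn axes cm [ 0.2  -0.03 -0.05] after-turn axes cm [ 0.2  -0.03 -0.05] psi now -0.01
```

arm_command(series=[[[0, 0, 0, -2, 0, 0, 0.2], [0, 0, 0, -4, 0, 0, 0.2], [0, 0, 0, -4, 0, 0, 0.2], [0, 0, 0, -4, 0, 0, 0.2], [0, 0, 0, -4, 0, 0, 0.2], [0, 0, 0, -2.5, 0, 0, 0.2], [0.03, 0, 0, 0, 0, 0, 0.2], [0.03, 0, 0, 0, 0, 0, 0.2], [0, 0, 0, 0, 0, 0, 0.2]]])

```text
time: 29.0
tool_pos: [0.4179, 0.377, 0.2691]
tcp_rot: [0.051, 1.569, -0.047]
wrist_force: [-0.2, -0.6, -1.9]
width: 0.365
```

```bash
python3 go.py .5449 -.0499 .25 -3.7
```

```text
t 29.0 pos [0.4179 0.377  0.2691] rot [ 0.051  1.569 -0.047] F [-0.2 -0.6 -1.9] w 0.365 q [ 0.69  0.04  1.83  0.    1.27 -0.82]
turn [ 0.002  0.001 -0.002] shift before-turn axes cm [  1.83 -41.82  15.33] after-turn axes cm [  1.91 -41.78  15.43] psi now -3.57
```

arm_command(series=[[[0, 0, 0, 0, -4.2, 1.5, 0.2], [0, 0, 0, 0, -4.2, 1.5, 0.2], [0, 0, 0, 0, -4.2, 1.5, 0.2], [0, 0, 0, 0, -4.2, 1.5, 0.2], [0, 0, 0, 0, -4.2, 1.5, 0.2], [0, 0, 0, 0, -4.2, 1.5, 0.2], [0, 0, 0, 0, -4.2, 1.5, 0.2], [0, 0, 0, 0, -4.2, 1.5, 0.2], [0, 0, 0, 0, 0, 0, 0.2]]])

```text
time: 29.9
tool_pos: [0.5194, 0.0236, 0.2647]
tcp_rot: [0.039, 1.572, -0.037]
wrist_force: [-1.1, 0.2, -1.1]
width: 0.364
```

```bash
python3 go.py .5444 -.0499 .25 -3.7
```

```text
t 29.9 pos [0.5194 0.0236 0.2647] rot [ 0.039  1.572 -0.037] F [-1.1  0.2 -1.1] w 0.364 q [-0.   -0.04  1.92  0.    1.26 -1.53]
turn [ 0.016 -0.002 -0.001] shift before-turn axes cm [ 1.45 -7.23  2.86] after-turn axes cm [ 1.47 -7.18  2.97] psi now -2.77
```

arm_command(series=[[[0.016, -0.002, 0, 0, -3.6, 1.5, 0.2], [0, 0, 0, 0.5, -3.6, 1.5, 0.2], [0, 0, 0, 1, 0, 0, 0.2], [0, 0, 0, 0, 0, 0, 0.2]]])

```text
time: 30.3
tool_pos: [0.5447, -0.0517, 0.247]
tcp_rot: [0.054, 1.573, -0.048]
wrist_force: [0.2, 0.5, -1.2]
width: 0.364
```

```bash
python3 go.py .5444 -.0499 .19 -3.7; python3 - <<'E'
from m import *
im,d,K,E=snap('wrist','w13'); 
s=bot.read_state()['tool_pos']; z=s[2]
print('cap',rect('w13',z+.006,z+.02,s[0]-.03,s[0]+.03,s[1]-.015,s[1]+.015)); 
print(rect('w13',.115,.125,.4,.75,-.2,.0)); print(rect('w13',.155,.168,.6,.66,-.08,-.03))
E
```

```text
t 30.3 pos [ 0.5447 -0.0517  0.247 ] rot [ 0.054  1.573 -0.048] F [ 0.2  0.5 -1.2] w 0.364 q [-0.14  0.03  1.88  0.    1.23 -1.65]
turn [-0.001 -0.003 -0.004] shift before-turn axes cm [ 5.7   0.15 -0.02] after-turn axes cm [ 5.7   0.18 -0.04] psi now -3.74
cap (array([ 0.5426, -0.0515,  0.2582]), array([544.2, -51.6]), array([32.3, 30. ]), 0.51, np.int64(5202))
(array([ 0.5595, -0.1151,  0.1197]), array([582.2, -99.4]), array([144.7, 131.7]), 86.43, np.int64(11595))
(array([nan, nan, nan]), array([0., 0.]), array([0., 0.]), 0.0, np.int64(0))m.py:6: RuntimeWarning: Mean of empty slice.
  return Q.mean(0).round(4),np.round(r[0],1),np.round(r[1],1),round(r[2],2),m.sum()
  ret = um.true_divide(
```

View pics/w13.png

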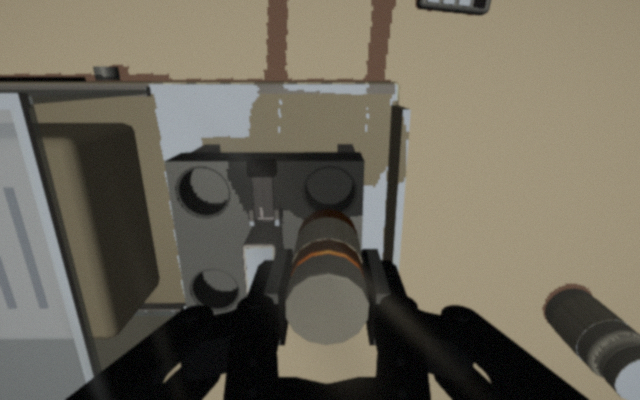

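arm_command(series=[[[0, -0.003, -0.003, 1, 0, 0, 0.2], [0, 0, 0, 1.5, 0, 0, 0.2], [0, 0, 0, 1.5, 0, 0, 0.2], [0, 0, 0, 0.8, 0, 0, 0.2], [0, 0, 0, 0, 0, 0, 0.2]]])

```text
time: 30.85
tool_pos: [0.5436, -0.0467, 0.1953]
tcp_rot: [0.047, 1.57, -0.045]
wrist_force: [-0.8, -0.8, -1.5]
width: 0.363
```

```bash
python3 go.py .5443 -.0499 .149 -3.7
```

```text
t 30.85 pos [ 0.5436 -0.0467  0.1953] rot [ 0.047  1.57  -0.045] F [-0.8 -0.8 -1.5] w 0.363 q [-0.13  0.06  1.94  0.    1.13 -1.65]
turn [ 0.006  0.    -0.001] shift before-turn axes cm [ 4.63 -0.32  0.09] after-turn axes cm [ 4.63 -0.32  0.09] psi now -3.34
```

arm_command(series=[[[0.006, 0, 0, 0.4, -0.3, 0.1, 0.2], [0, 0, 0, 0.5, 0, 0, 0.2], [0, 0, 0, 0, 0, 0, 0.2]]])

```text
time: 31.15
tool_pos: [0.5446, -0.0496, 0.1854]
tcp_rot: [0.051, 1.57, -0.049]
wrist_force: [-0.2, 0.8, -1.0]
width: 0.359
```

```bash
python3 go.py .5443 -.0499 .149 -3.7
```

```text
t 31.15 pos [ 0.5446 -0.0496  0.1854] rot [ 0.051  1.57  -0.049] F [-0.2  0.8 -1. ] w 0.359 q [-0.14  0.08  1.95  0.    1.11 -1.64]
turn [ 0.    -0.    -0.001] shift before-turn axes cm [ 3.64 -0.03 -0.02] after-turn axes cm [ 3.64 -0.03 -0.03] psi now -3.67
```

arm_command(series=[[[0, 0, 0, 0.5, 0, 0, 0.2], [0, 0, 0, 0.5, 0, 0, 0.2], [0, 0, 0, 0.5, 0, 0, 0.2], [0, 0, 0, 0.5, 0, 0, 0.2]]])

```text
time: 31.55
tool_pos: [0.5461, -0.0502, 0.1659]
tcp_rot: [0.052, 1.566, -0.05]
wrist_force: [0.3, -0.1, -1.2]
width: 0.367
```

```bash
python3 go.py .5443 -.0499 .149 -3.7
```

```text
t 31.55 pos [ 0.5461 -0.0502  0.1659] rot [ 0.052  1.566 -0.05 ] F [ 0.3 -0.1 -1.2] w 0.367 q [-0.14  0.1   1.97  0.    1.07 -1.64]
turn [-0.     0.004 -0.001] shift before-turn axes cm [ 1.69  0.02 -0.19] after-turn axes cm [ 1.69  0.02 -0.18] psi now -3.71
```

arm_command(series=[[[0, 0.004, 0, 0.4, 0, -0.18, 0.2], [0, 0, 0, 0.5, 0, 0, 0.2], [0, 0, 0, 0.4, 0, 0, 0.2], [0, 0, 0, 0.25, 0, 0, 0.2]]])

```text
time: 31.95
tool_pos: [0.5437, -0.05, 0.1483]
tcp_rot: [0.052, 1.572, -0.05]
wrist_force: [-3.4, 3.0, 21.8]
width: 0.365
```

arm_command(series=[[[0, 0, 0, 0.15, 0, 0, 0.2], [0, 0, 0, 0.15, 0, 0, 0.2]]])

```text
time: 32.15
tool_pos: [0.544, -0.05, 0.1485]
tcp_rot: [0.052, 1.572, -0.05]
wrist_force: [-5.4, 0.3, 8.2]
width: 0.363
```

Seated. Release and rise, then view.

arm_command(series=[[[0, 0, 0, 0, 0, 0, 0.45], [0, 0, 0, 0, 0, 0, 0.5], [0, 0, 0, 0, 0, 0, 0.5], [0, 0, 0, -2, 0, 0, 0.5], [0, 0, 0, -3, 0, 0, 0.5], [0, 0, 0, -4, 0, 0, 0.6], [0, 0, 0, -4, 0, 0, 0.6], [0, 0, 0, -3, 0, -2, 0.6], [0, 0, 0, 0, -2, -2, 0.6], [0, 0, 0, 0, 0, 0, 0.6]]])

```text
time: 33.15
tool_pos: [0.5022, -0.0676, 0.3132]
tcp_rot: [0.05, 1.574, -0.049]
wrist_force: [0.7, 0.4, -1.1]
width: 0.598
```

```bash
python3 go.py .569 -.309 .29 -3.7; python3 - <<'E'
from m import *
snap('wrist','w14');snap('top','t14');snap('side','s14')
for t in('w14',): 
  print(rect(t,.15,.17,.60,.66,-.075,-.03),rect(t,.15,.17,.51,.57,-.075,-.02),rect(t,.115,.125,.4,.75,-.2,.0))
crop('s14',240,90,400,240,5,'c14')
E
```

```text
t 33.15 pos [ 0.5022 -0.0676  0.3132] rot [ 0.05   1.574 -0.049] F [ 0.7  0.4 -1.1] w 0.598 q [-0.18 -0.09  1.88  0.    1.36 -1.69]
turn [ 0.001 -0.004 -0.001] shift before-turn axes cm [  2.28 -23.67   8.2 ] after-turn axes cm [  2.32 -23.65   8.22] psi now -3.63
(array([ 0.6253, -0.0554,  0.1588]), array([627.6, -55.4]), array([31.4, 30.9]), 67.17, np.int64(935)) (array([ 0.5419, -0.0502,  0.1592]), array([543.4, -50.1]), array([31.4, 30.8]), 67.68, np.int64(1098)) (array([ 0.5749, -0.0959,  0.1198]), array([583.1, -99.3]), array([144.4, 134. ]), 86.45, np.int64(9757))
```

View pics/w14.png

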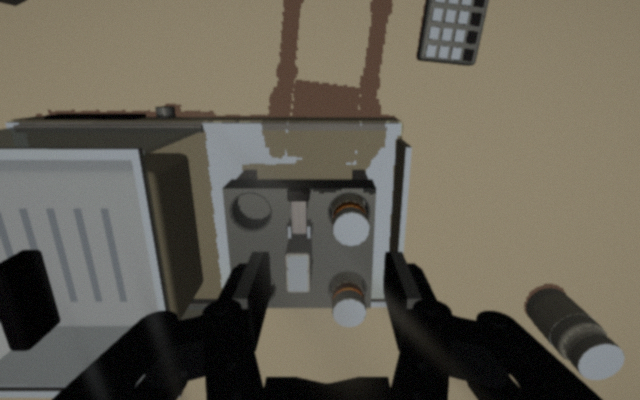

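View pics/t14.png

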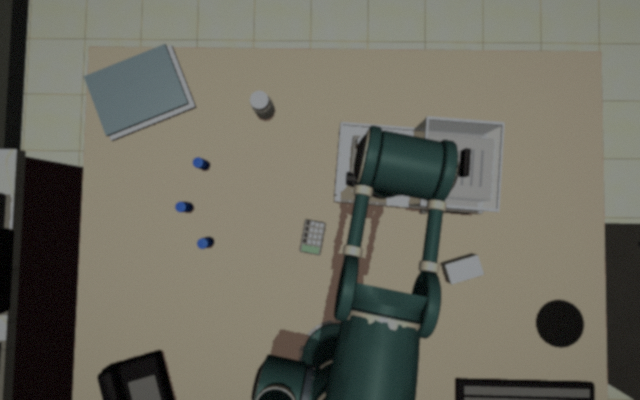

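View pics/c14.png

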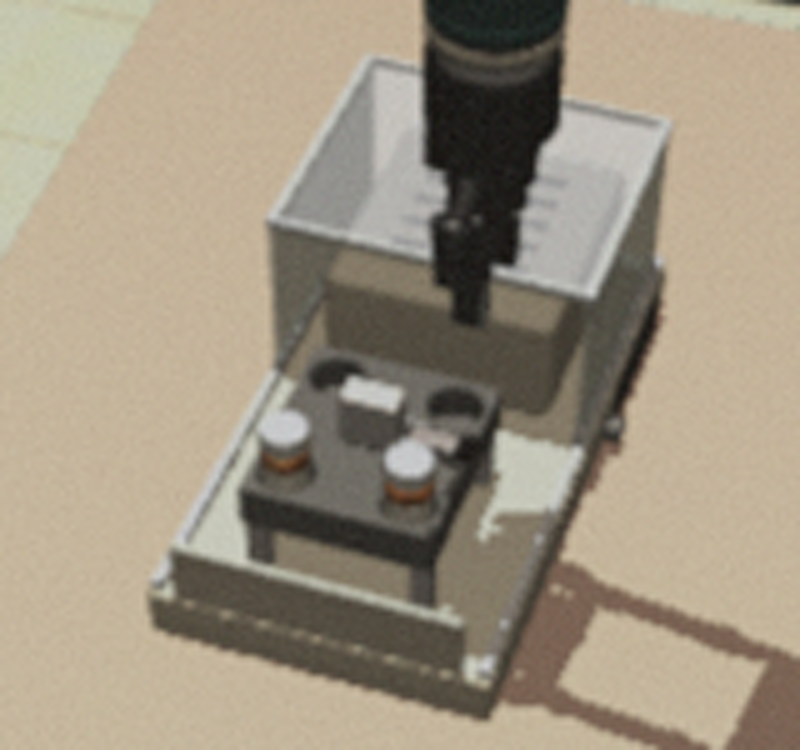

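arm_command(series=[[[0, 0, 0, 0, -4.0, 1.4, 0.6], [0, 0, 0, 0, -4.0, 1.4, 0.6], [0, 0, 0, 0, -4.0, 1.4, 0.6], [0, 0, 0, 0, -4.0, 1.4, 0.6], [0, 0, 0, 0, -4.0, 1.4, 0.6], [0, 0, 0, 0, -3.5, 1.2, 0.6], [0, 0, 0, 2, 0, 0, 0.6], [0, 0, 0, 0, 0, 0, 0.6]]])

```text
time: 34.1
tool_pos: [0.5767, -0.3103, 0.2771]
tcp_rot: [0.053, 1.586, -0.035]
wrist_force: [-0.1, 1.2, 0.1]
width: 0.603
```

```bash
python3 - <<'E'
from m import *
im,d,K,E=load('w14');P=cloud(d,K,E)
c,s=np.cos(np.radians(-3.65)),np.sin(np.radians(-3.65))
L=(P[...,:2]-[.5828,-.0995])@np.array([[c,-s],[s,c]])
for a in range(-70,-30,5):
    m=(abs(L[...,0]*1e3-a)<2.5)&(abs(L[...,1])<.006)&(P[...,2]>.1)
    print(a,(np.median(P[m][:,2])-.04).round(4) if m.any() else None)
E
python3 go.py .5692 -.3078 .21 -3.7
```

```text
-70 0.0965
-65 0.0947
-60 0.0957
-55 0.094
-50 0.0941
-45 0.094
-40 0.0938
-35 0.0941
t 34.1 pos [ 0.5767 -0.3103  0.2771] rot [ 0.053  1.586 -0.035] F [-0.1  1.2  0.1] w 0.603 q [-0.53  0.22  1.61  0.    1.33 -2.05]
turn [ 0.009 -0.016 -0.011] shift before-turn axes cm [ 6.73  0.13 -0.65] after-turn axes cm [ 6.71  0.2  -0.76] psi now -3.2
```

Lever flat (pad ~95–96 mm, spec 96). Descend to the guard grip.

arm_command(series=[[[0.009, -0.016, -0.011, 1, 0.2, -0.8, 0.6], [0, 0, 0, 1.5, 0, 0, 0.6], [0, 0, 0, 1.5, 0, 0, 0.6], [0, 0, 0, 0, 0, 0, 0.6]]])

```text
time: 34.5
tool_pos: [0.5698, -0.3057, 0.2326]
tcp_rot: [0.051, 1.573, -0.047]
wrist_force: [-0.3, -0.3, -0.1]
width: 0.601
```

```bash
python3 go.py .5692 -.3078 .2105 -3.7
```

```text
t 34.5 pos [ 0.5698 -0.3057  0.2326] rot [ 0.051  1.573 -0.047] F [-0.3 -0.3 -0.1] w 0.601 q [-0.53  0.23  1.69  0.    1.23 -2.04]
turn [ 0.002 -0.003 -0.003] shift before-turn axes cm [ 2.21 -0.22 -0.04] after-turn axes cm [ 2.21 -0.22 -0.04] psi now -3.59
```

arm_command(series=[[[0, 0, 0, 1.1, -0.2, 0, 0.6], [0, 0, 0, 1.0, 0, 0, 0.6], [0, 0, 0, 0, 0, 0, 0], [0, 0, 0, 0, 0, 0, 0], [0, 0, 0, 0, 0, 0, 0], [0, 0, 0, 0, 0, 0, 0]]])

```text
time: 35.1
tool_pos: [0.5707, -0.3071, 0.2104]
tcp_rot: [0.05, 1.573, -0.046]
wrist_force: [-0.1, 0.2, -3.0]
width: 0.182
```

arm_command(series=[[[0, 0, 0, 0, 1.5, 0, 0], [0, 0, 0, 0, 2, 0, 0], [0, 0, 0, 0, 2, 0, 0], [0, 0, 0, 0, 2, 0, 0], [0, 0, 0, 0, 2, 0, 0], [0, 0, 0, 0, 2, 0, 0], [0, 0, 0, 0, 2, 0, 0], [0, 0, 0, 0, 2, 0, 0], [0, 0, 0, 0, 2, 0, 0], [0, 0, 0, 0, 1.5, 0, 0]]])

```text
time: 36.1
tool_pos: [0.5839, -0.105, 0.2103]
tcp_rot: [0.047, 1.565, -0.049]
wrist_force: [3.8, -2.5, -4.6]
width: 0.179
```

```bash
python3 go.py .5827 -.0984 .2105 -3.7
```

```text
t 36.1 pos [ 0.5839 -0.105   0.2103] rot [ 0.047  1.565 -0.049] F [ 3.8 -2.5 -4.6] w 0.179 q [-0.22  0.14  1.83  0.    1.16 -1.73]
turn [0.003 0.005 0.001] shift before-turn axes cm [-0.02  0.65 -0.16] after-turn axes cm [-0.02  0.65 -0.16] psi now -3.51
```

arm_command(series=[[[0, 0, 0, 0, 0.4, 0, 0], [0, 0, 0, 0, 0.4, 0, 0], [0, 0, 0, 0, 0.4, 0, 0]]])

```text
time: 36.4
tool_pos: [0.5843, -0.098, 0.2104]
tcp_rot: [0.03, 1.564, -0.058]
wrist_force: [1.5, -17.1, -5.1]
width: 0.179
```

arm_command(series=[[[0, 0, 0, 0, 0.4, 0, 0], [0, 0, 0, 0, 0.4, 0, 0]]])

```text
time: 36.6
tool_pos: [0.5844, -0.0979, 0.2104]
tcp_rot: [0.021, 1.564, -0.07]
wrist_force: [1.5, -15.0, -4.3]
width: 0.177
```

arm_command(series=[[[0, 0, 0, 0, 0, 0, 0.4], [0, 0, 0, 0, 0, 0, 0.6], [0, 0, 0, 0, 0, 0, 0.6], [0, 0, 0, -2, 0, 0, 0.6], [0, 0, 0, -3, 0, 0, 0.6], [0, 0, 0, -4, 0, 0, 0.6], [0, 0, 0, -3, 0, -2, 0.6], [0, 0, 0, 0, 3, -4, 0.6], [0, 0, 0, 0, 4, -3, 0.6], [0, 0, 0, 0, 0, 0, 0.6]]])

```text
time: 37.6
tool_pos: [0.4949, -0.0155, 0.3365]
tcp_rot: [0.025, 1.563, -0.067]
wrist_force: [1.1, -0.7, 0.0]
width: 0.601
```

arm_command(series=[[[0, 0, 0, 0, 4, -1.5, 0.6], [0, 0, 0, 0, 4, -1.5, 0.6], [0, 0, 0, 0, 4, -1.5, 0.6], [0, 0, 0, 0, 4, 0, 0.6], [0, 0, 0, 0, 4, 0, 0.6], [0, 0, 0, 0, 4, 0, 0.6], [0, 0, 0, 0, 0, 0, 0.6]]])

```text
time: 38.3
tool_pos: [0.4633, 0.2356, 0.3335]
tcp_rot: [0.026, 1.555, -0.064]
wrist_force: [-0.0, 0.2, -0.6]
width: 0.6
```

```bash
python3 - <<'E'
from m import *
st(); snap('wrist','w15');snap('top','t15');snap('side','s15')
print(rect('t15',.17,.19,.4,.75,-.5,.1)); print('grip',rect('t15',.2,.23,.4,.7,-.3,.05))
crop('s15',240,90,400,240,5,'c15')
E
```

```text
t 38.3 pos [0.4633 0.2356 0.3335] rot [ 0.026  1.555 -0.064] F [-0.   0.2 -0.6] w 0.6 q [ 0.44 -0.07  1.83 -0.03  1.39 -1.07]
(array([ 0.5842, -0.1019,  0.183 ]), array([ 584.7, -101.7]), array([200.7, 232.5]), 86.22, np.int64(6740))
grip (array([ 0.5837, -0.1002,  0.2168]), array([ 584.1, -101.1]), array([16. , 69.8]), 86.33, np.int64(200))
```

View pics/t15.png

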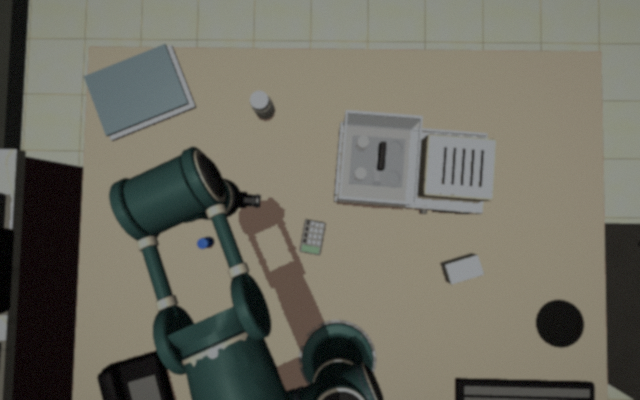

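View pics/c15.png

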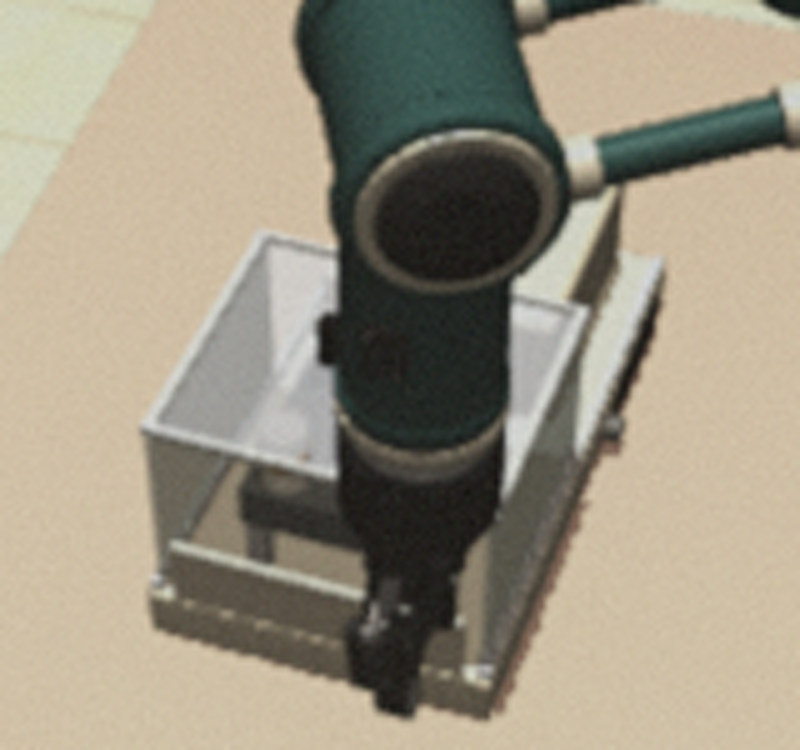

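```bash
python3 -c "
from workcell import bot
print(bot.finish_job())"
```

```text
the job is handed in; nothing more can be done
None
```

The vial shaker is loaded and the job is handed in at about 38 s of the 210 s allowed; the hand-in reported no verdict.

- **Guard, opening:** I slid it open until it met the stop.
- **Carrier:** It is over the ball with its legs on the deck, lever to the front. Its top read 79.7 mm above the deck (80 expected), its centre was within about 1 mm of the ball, and its yaw was within about 0.2° of the shaker's.
- **Lever:** It is pressed fully down. The pad read about 95–96 mm above the feet (96 expected).
- **Vials:** Only two amber vials were present. They stand in pocket0 and pocket2, with their tops at about 159 mm (160 expected) when I measured them before shutting the guard. The last overhead picture shows both caps still in place through the roof.
- **Guard, shutting:** I slid it shut until it met the stop. The tool travelled about 210 mm between the two stops.

I did not touch the pill bottle, carton, calculator or the blue look-alikes. In the last overhead picture the pill bottle, carton and calculator look unmoved. The arm hides two of the three blue look-alikes in that picture, but all three were in place in an earlier view after both vials were loaded.

The top and side cameras disagreed by 5–8 mm on the carrier grip and vial positions at the start. I used the wrist camera for the grasps and placings, and they matched the contacts.

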